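# Strip the bar sieve and sweep out the stones

## Robot

A 6-joint arm with a two-finger parallel gripper is mounted at the origin on the work surface. World frame = base frame: x ahead of the robot, y to its left, z up, the work surface at z = 0. Lengths are in m, angles in rad, forces in N, time in s.
With the tool pointing down it reaches from about 0.35 to 0.975 m from the base axis. Payload 4.9 kg.
Tool frame: the origin (TCP) lies at the very end of the fingers, on their centre line; the grasp point (between the pads) lies 19 mm behind it (manip.hold_point_z is the distance from the TCP to the grasp point, in m); z points along the fingers, y is the direction in which the jaws open and shut (so a half turn about z gives the same grasp; the last joint's range is limited). The gripper opens to 85 mm and grips with 20 to 120 N. Pads are 22 mm wide; open, the fingers measure 114 mm over their backs; the gripper's body (76 mm by 85 mm) begins 54 mm behind the grasp point. The pads swing forward as they close: fully open they stand 13 mm farther back than shut.
Start: joints at [1.186, 0.053, 1.613, -0, 1.476, -0.119], TCP at [0.164, 0.603, 0.231] pointing down, gripper open.
Joint ranges: [-3.01, 3.01], [-1.01, 2.22], [0.06, 2.58], [-1.02, 4.17], [0.09, 2.62], [-3.14, 3.14]. Speed limits (rad/s): [2.57, 2.57, 3.14, 3.14, 3.14, 3.14].

## Interface

Orientations are given as a unit quaternion [w, x, y, z].
In Python, from plant import monitor, grab_frame, camera_params, ticket, manip gives the robot as it stands.
- The arm moves only by the tool play_rows, never from a script. Its argument "commands" is a list of rows, each an object of numbers: "dx", "dy", "dz": the shift along the tool's x, y, z in cm; "rx", "ry", "rz": the turn, a rotation vector about the tool's x, y, z in rad; "claw": the closure, from 0 (fully open) to 1 (shut). In form: [{"dx": .., "dy": .., "dz": .., "rx": .., "ry": .., "rz": .., "claw": ..}, ...]. A call has 1 to 5 rows; each row is the pose to reach, as a shift and turn from the pose measured when the call began, along the tool's axes at that moment; what a row does not reach only later rows make up. A row lasts 1/10 s, in which the tool goes at most 50 mm and 8.59 degrees, less where a joint would pass 70% of its speed; a pose out of reach is approached as far as the arm can. A call with a gripper value outside its range is refused whole. The fingers move at their own pace and stop on an object; the grip force is fixed at half the most. Time passes only in rows, so rows that repeat a pose let the fingers close. It gives the time, the measured TCP pose, the force and the opening at its end, in the units of the state.
- monitor.state(): the state, without advancing time (a new reading comes with each control period).
- grab_frame(name): name is "scene" or "side" or "wrist"; returns the picture (384x512x3 uint8, blue, green, red); there is no depth.
- camera_params(name): a dict with "fx", "fy", "cx", "cy" (pixels), "rvec" (rotation vector, rad) and "tvec" (3), from world to camera coordinates, as OpenCV has them; the wrist camera has in their place "tool_from_camera" (4x4, takes a point from camera to tool coordinates, whose origin is the TCP and whose axes are the flange's). Camera axes: x right, y down, z forward; pixel columns grow to the right and rows downward; lengths in m; the calibration is good to about 2 mm. A picture is of the moment at which its call begins: read the wrist's pose just before it. camera_params takes no time and is no camera call.
- ticket.job_done(): hands the job in, once; it reports no verdict.
The state is a dict: "time": time; "joint_pos": joint angles; "joint_vel": joint speeds; "joint_efforts": joint torques, N m; "tool_pos": TCP position; "tool_rot": TCP orientation; "contact_force": force on the tool from outside, world axes, zero at the start; "ft_torque": the same for the moment, N m; "gripper_width": opening from 0.0 (shut) to 1.0 (fully open).
Only numpy, scipy, OpenCV 4.12 (cv2) and the standard library are available. Lean on these libraries where they do the work, as an engineer would, in place of code of your own. Each camera call takes 0.05 s, during which the arm holds its last target.

## Task

Strip the bar sieve: first lift every loose round bar out of its V-saddles and lay each one down fully in its own groove of the wooden rack; then take the blue scraper by its handle and sweep all the stones along the sieve floor over the open end into the white sample pan, never touching a stone with the gripper. Finally stand the scraper upright on the cork mat again, and leave the two brass core rings and the porcelain dish where they are.

Things in the scene. Friction and masses are not known exactly. Their poses are not given: they have to be found in the camera images.
- sieve: Fixed green bar sieve, a white sample pan at its -y end; origin on the counter under the sieve's middle, z up. Loose bars lie along its x in brass V-saddles (on rails at x = +-58 mm) at y = -78, -26, +26, +78 mm: a lying bar's axis is 117 mm above the counter, level with the saddles' tops and with the side cheeks at x = +-90 mm.
- sieve_floor (a point): Middle of the sieve floor's upper face, 62 mm above the counter; axes as the sieve's. The floor is a lane 106 mm wide between rails 26 mm high, from the back wall (inner face at y = +115 mm, 44 mm high) to the open end at y = -115 mm; stones are swept towards -y.
- pan_floor (a point): Middle of the inner floor of the white sample pan fixed below the sieve's open end; axes as the sieve's. Floor 4 mm and rim 50 mm above the counter; inside 162 mm along x, 132 mm along y. Its near wall stands 15 mm back under the sieve floor, so what is pushed over the edge drops into the pan.
- rack: Fixed wooden bar rack, 190 x 204 mm; origin on the counter under its middle, z up. Four V-grooves (pairs of brass saddles at x = +-50 mm) run along its x at y = -78, -26, +26, +78 mm; a bar lying in one has its axis 60 mm above the counter, level with the end boards and saddle tops. 176 mm between the end boards.
- mat: Fixed cork mat, 110 x 160 x 4 mm; origin at the centre of its underside, 160 mm side along its y.
- scraper_grip (a point): Middle of the upright handle of the blue enamelled scraper (0.22 kg), 85 mm above its underside, z up. Solid blade block: 98 mm wide along x, 36 mm thick along y, 40 mm high; handle above it: 40 mm along x, 22 mm along y, up to 115 mm above the underside. It sweeps with a broad face (its +y or -y side). Stands on the mat at the start.
- bar0_center (a point): Centre of a loose round aluminium-grey bar, 22 mm in diameter and 150 mm long, 0.11 to 0.22 kg, with a black band near each end; x runs along the bar. At the start it lies in a pair of V-saddles of the sieve. May be absent.
- bar1_center (a point): Centre of a loose round aluminium-grey bar, 22 mm in diameter and 150 mm long, 0.11 to 0.22 kg, with a black band near each end; x runs along the bar. At the start it lies in a pair of V-saddles of the sieve. May be absent.
- bar2_center (a point): Centre of a loose round aluminium-grey bar, 22 mm in diameter and 150 mm long, 0.11 to 0.22 kg, with a black band near each end; x runs along the bar. At the start it lies in a pair of V-saddles of the sieve. May be absent.
- bar3_center (a point): Centre of a loose round aluminium-grey bar, 22 mm in diameter and 150 mm long, 0.11 to 0.22 kg, with a black band near each end; x runs along the bar. At the start it lies in a pair of V-saddles of the sieve. May be absent.
- stone0_center (a point): Centre of a loose brown or grey stone, about 24 x 21 x 20 mm, 22 g, on the sieve floor at the start. May be absent.
- stone1_center (a point): Centre of a loose brown or grey stone, about 22 x 22 x 18 mm, 22 g, on the sieve floor at the start. May be absent.
- stone2_center (a point): Centre of a loose brown or grey stone, about 23 x 20 x 21 mm, 22 g, on the sieve floor at the start. May be absent.
- stone3_center (a point): Centre of a loose brown or grey stone, about 21 x 20 x 19 mm, 22 g, on the sieve floor at the start. May be absent.
- stone4_center (a point): Centre of a loose brown or grey stone, about 24 x 22 x 19 mm, 22 g, on the sieve floor at the start. May be absent.
- stone5_center (a point): Centre of a loose brown or grey stone, about 22 x 20 x 20 mm, 22 g, on the sieve floor at the start. May be absent.
- ring_a: Clay-dulled brass core ring, 68 mm wide, 25 mm high, bystander; origin at its underside.
- ring_b: Brass core ring, 68 mm wide, 25 mm high, bystander; origin at its underside.
- dish: White porcelain evaporating dish, 90 mm wide, 35 mm high, bystander; origin at its underside.
Mind the look-alikes: they are no part of the job. There is more than one size of the part that bears scraper_grip; the job needs the smallest.

How it is judged:
On the way, in this order (a step that is already met when the one before it is completed fails the run):
1. every bar lies in a groove of the rack (z of bar0_center in the frame of rack between 0.055 and 0.065 m and x of bar0_center in the frame of rack between -0.018 and 0.018 m and y of bar0_center in the frame of rack between -0.09 and 0.09 m and angle between the x axis of each of bar0_center, bar1_center, bar2_center, bar3_center and the x axis of rack, either way round below 0.12 rad and z of bar1_center in the frame of rack between 0.055 and 0.065 m and x of bar1_center in the frame of rack between -0.018 and 0.018 m and y of bar1_center in the frame of rack between -0.09 and 0.09 m and z of bar2_center in the frame of rack between 0.055 and 0.065 m and x of bar2_center in the frame of rack between -0.018 and 0.018 m and y of bar2_center in the frame of rack between -0.09 and 0.09 m and z of bar3_center in the frame of rack between 0.055 and 0.065 m and x of bar3_center in the frame of rack between -0.018 and 0.018 m and y of bar3_center in the frame of rack between -0.09 and 0.09 m), for 0.2 s.
2. every stone lies in the sample pan (x of stone0_center in the frame of pan_floor between -0.082 and 0.082 m and y of stone0_center in the frame of pan_floor between -0.067 and 0.067 m and z of stone0_center in the frame of pan_floor between 0 and 0.06 m and x of stone1_center in the frame of pan_floor between -0.082 and 0.082 m and y of stone1_center in the frame of pan_floor between -0.067 and 0.067 m and z of stone1_center in the frame of pan_floor between 0 and 0.06 m and x of stone2_center in the frame of pan_floor between -0.082 and 0.082 m and y of stone2_center in the frame of pan_floor between -0.067 and 0.067 m and z of stone2_center in the frame of pan_floor between 0 and 0.06 m and x of stone3_center in the frame of pan_floor between -0.082 and 0.082 m and y of stone3_center in the frame of pan_floor between -0.067 and 0.067 m and z of stone3_center in the frame of pan_floor between 0 and 0.06 m and x of stone4_center in the frame of pan_floor between -0.082 and 0.082 m and y of stone4_center in the frame of pan_floor between -0.067 and 0.067 m and z of stone4_center in the frame of pan_floor between 0 and 0.06 m and x of stone5_center in the frame of pan_floor between -0.082 and 0.082 m and y of stone5_center in the frame of pan_floor between -0.067 and 0.067 m and z of stone5_center in the frame of pan_floor between 0 and 0.06 m), for 0.2 s.
At the end, for the whole second after the job is handed in: Every bar present lies in a rack groove (axis within 5 mm of seated height, centred within 18 mm, parallel within 0.12 rad); every stone present is in the sample pan, lying or heaped (centre below the sieve floor); the scraper stands upright (within 0.12 rad) with its centre over the cork mat (all of step 1 and all of step 2 and x of scraper_grip in the frame of mat between -0.055 and 0.055 m and y of scraper_grip in the frame of mat between -0.08 and 0.08 m and z of scraper_grip in the frame of mat between 0.083 and 0.095 m and angle between scraper_grip's own z axis and vertical below 0.12 rad); the robot touches nothing.
It fails at once if a stone is touched with the gripper or arm (contact force between any of the fingers, the arm and stone0 above 0.5 N or contact force between any of the fingers, the arm and stone1 above 0.5 N or contact force between any of the fingers, the arm and stone2 above 0.5 N or contact force between any of the fingers, the arm and stone3 above 0.5 N or contact force between any of the fingers, the arm and stone4 above 0.5 N or contact force between any of the fingers, the arm and stone5 above 0.5 N).
It fails at once if a core ring or the dish is moved more than 20 mm (distance of any of ring_a, ring_b, dish from where it was at the start of the episode above 0.02 m).
Of bar0, bar1, bar2, bar3 only 3 to 4 are there at a start; the rules pass over those that are not, and their reading is None.
Of stone0, stone1, stone2, stone3, stone4, stone5 only 3 to 6 are there at a start; the rules pass over those that are not, and their reading is None.
At some moment in a run one of scraper, stone0, stone1, stone2, stone3, stone4, stone5 may be knocked a few centimetres aside while the robot is not near it.
Once in a run the grip may slacken for a moment while it holds something.
It also fails if it takes over 210 s, if anything falls off the work surface, if the arm or the gripper's body presses on something with over 40 N, if the wrist force passes 120 N, or if a joint passes its speed limit or range.

## Working session

There is one attempt and no reset: what is moved stays moved. The work goes in short steps, Python scripts to look and compute and a tool call to move; the robot and the scene stay as the last step left them, time stands still between calls to the robot, and variables do not carry over. Pictures are saved under pics/ and viewed, and the job is handed in when it is done.

Besides the shell and the picture viewer there is one more tool, called as a command line: name --argument value ..., lists and objects as JSON in quotes. play_rows: Moves the arm, as the interface text tells. Its arguments: {"type":"object","properties":{"commands":{"type":"array"}},"required":["commands"]}

```bash
ls; mkdir -p pics
python3 - <<'E'
from plant import monitor, grab_frame, camera_params, ticket, manip
import cv2
print(monitor.state())
for n in ["scene","side","wrist"]:
    print(n,camera_params(n)); cv2.imwrite(f"pics/{n}0.png",grab_frame(n))
print(manip.hold_point_z,[a for a in dir(manip) if a[0]!='_'])
E
```

```text
pics
{'time': 0.0, 'joint_pos': array([ 1.18599741e+00,  5.33235650e-02,  1.61431043e+00, -2.73587857e-05,
        1.47600340e+00, -1.18990637e-01]), 'joint_vel': array([ 0.00020624, -0.0005952 , -0.00156419,  0.00110662, -0.00324401,
       -0.000123  ]), 'joint_efforts': array([-1.75997920e-03, -3.93678439e+01, -3.70177102e+01, -8.49719117e-05,
        7.02552090e-03, -1.70746421e-05]), 'tool_pos': array([0.16394331, 0.60246025, 0.23007385]), 'tool_rot': array([-2.41629274e-04,  1.32511862e-01,  9.91180892e-01, -9.93504937e-04]), 'contact_force': array([0.7947844 , 0.57409779, 0.18068855]), 'ft_torque': array([-0.07545013, -0.01795152,  0.01845276]), 'gripper_width': 0.9982706135726166}
scene {'fx': 450.14534491485256, 'fy': 450.14534491485256, 'cx': 248.27484816266812, 'cy': 190.0185984416276, 'rvec': array([ 1.55429114,  2.29549143, -0.61981441]), 'tvec': array([ 0.1193557 , -0.296804  ,  1.43153267])}
side {'fx': 455.96923195574897, 'fy': 455.96923195574897, 'cx': 251.7609590877743, 'cy': 195.3587205168632, 'rvec': array([ 2.20997753, -0.73836811,  0.34384807]), 'tvec': array([-0.30842544,  0.29070129,  1.30225463])}
wrist {'fx': 302.2257952799971, 'fy': 302.2257952799971, 'cx': 253.60527351488554, 'cy': 192.9508005733345, 'tool_from_camera': array([[ 2.39448784e-04, -9.60085162e-01, -2.79707749e-01,
         7.12018673e-02],
       [ 9.99999961e-01,  2.69498709e-04, -6.89753393e-05,
        -7.42810952e-04],
       [ 1.41603077e-04, -2.79707722e-01,  9.60085189e-01,
        -1.42656290e-01],
       [ 0.00000000e+00,  0.00000000e+00,  0.00000000e+00,
         1.00000000e+00]])}
0.0187 ['IKError', 'hold_point_z']
```

View pics/scene0.png

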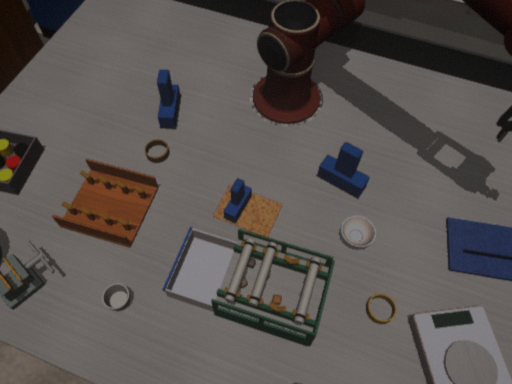

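View pics/side0.png

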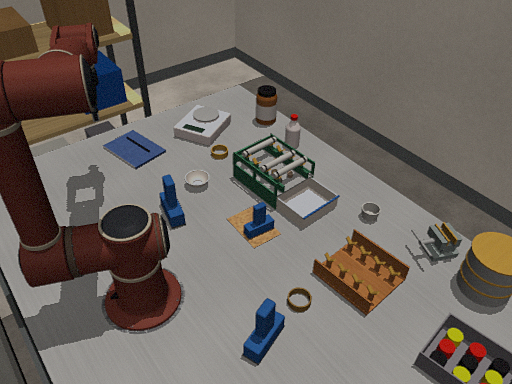

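View pics/wrist0.png

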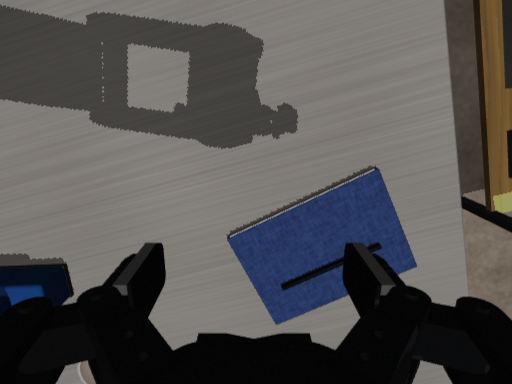

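The scene view shows three blue scrapers, at (170,98), (238,200) on the mat and (345,172). The one on the mat looks smallest. There are three bars in the sieve, and the rack at (110,203) is empty. I'll take close crops next.

```bash
cat > h.py <<'E'
from plant import monitor, grab_frame, camera_params, ticket, manip
import cv2, numpy as np
from scipy.spatial.transform import Rotation as R
def cam(n):
    p=camera_params(n); K=np.array([[p['fx'],0,p['cx']],[0,p['fy'],p['cy']],[0,0,1]])
    if 'rvec' in p:
        Rm=cv2.Rodrigues(p['rvec'])[0]; t=p['tvec']
    else:
        T=tool()@p['tool_from_camera']; Ti=np.linalg.inv(T); Rm=Ti[:3,:3]; t=Ti[:3,3]
    return K,Rm,np.array(t)
def tool():
    s=monitor.state(); w,x,y,z=s['tool_rot']
    T=np.eye(4); T[:3,:3]=R.from_quat([x,y,z,w]).as_matrix(); T[:3,3]=s['tool_pos']; return T
def proj(c,P):
    K,Rm,t=c; q=K@(Rm@np.asarray(P,float)+t); return q[:2]/q[2]
def ray(c,uv,z):
    K,Rm,t=c; o=-Rm.T@t; d=Rm.T@np.linalg.inv(K)@np.array([uv[0],uv[1],1.]); return o+d*(z-o[2])/d[2]
def tri(c1,u1,c2,u2):
    A=[];b=[]
    for c,u in((c1,u1),(c2,u2)):
        K,Rm,t=c;o=-Rm.T@t;d=Rm.T@np.linalg.inv(K)@np.array([u[0],u[1],1.]);d/=np.linalg.norm(d)
        M=np.eye(3)-np.outer(d,d);A.append(M);b.append(M@o)
    return np.linalg.lstsq(np.vstack(A),np.hstack(b),rcond=None)[0]
def rel(target,yaw=None,pos_only=False):
    """shift in cm (tool axes) and turn to bring TCP to target, tool straight down with tool-y axis at yaw(world)"""
    T=tool(); d=T[:3,:3].T@(np.asarray(target)-T[:3,3])*100
    out=[np.round(d,2)]
    if yaw is not None:
        best=None
        for k in(0,1):
            a=yaw+k*np.pi; y=np.array([np.cos(a),np.sin(a),0]); z=np.array([0,0,-1.]); x=np.cross(y,z)
            rv=R.from_matrix(T[:3,:3].T@np.column_stack([x,y,z])).as_rotvec()
            if best is None or np.linalg.norm(rv)<np.linalg.norm(best): best=rv
        out.append(np.round(best,3))
    return out
def crop(img,x0,y0,x1,y1,s,name):
    cv2.imwrite(name,cv2.resize(img[y0:y1,x0:x1],None,fx=s,fy=s,interpolation=cv2.INTER_CUBIC))
E
python3 - <<'E'
from h import *
a=cv2.imread('pics/scene0.png');b=cv2.imread('pics/side0.png')
crop(a,155,170,345,345,4,'pics/c1.png'); crop(a,50,150,250,260,4,'pics/c2.png')
crop(b,220,120,350,250,5-0.5,'pics/c3.png'); crop(b,300,220,420,320,6,'pics/c4.png')
E
```

```text
(no output)
```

View pics/c1.png

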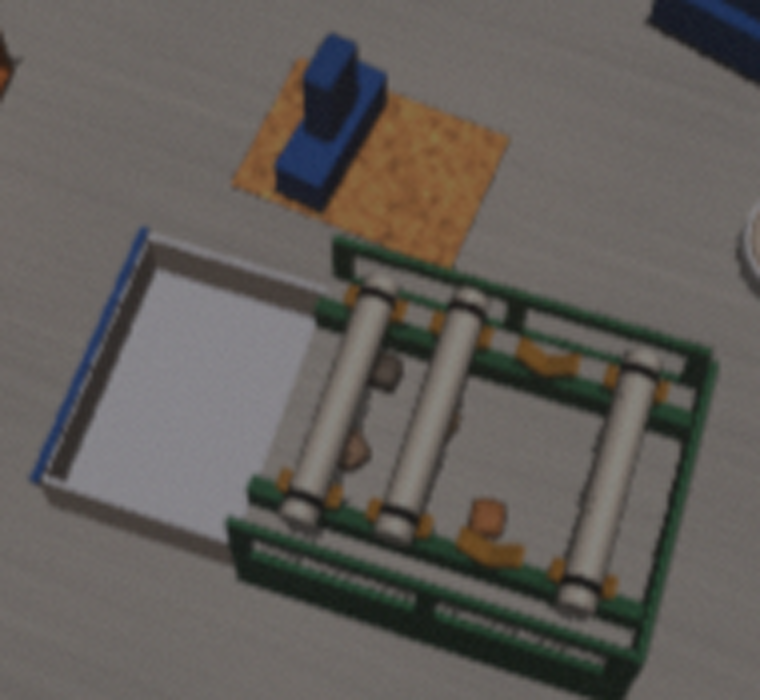

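View pics/c2.png

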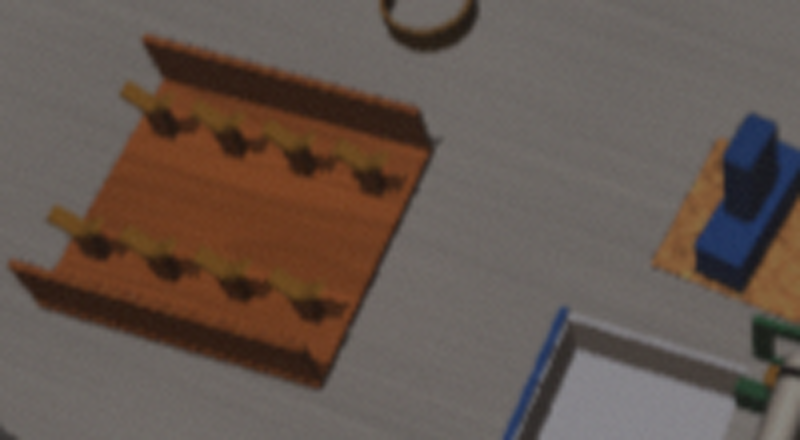

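View pics/c3.png

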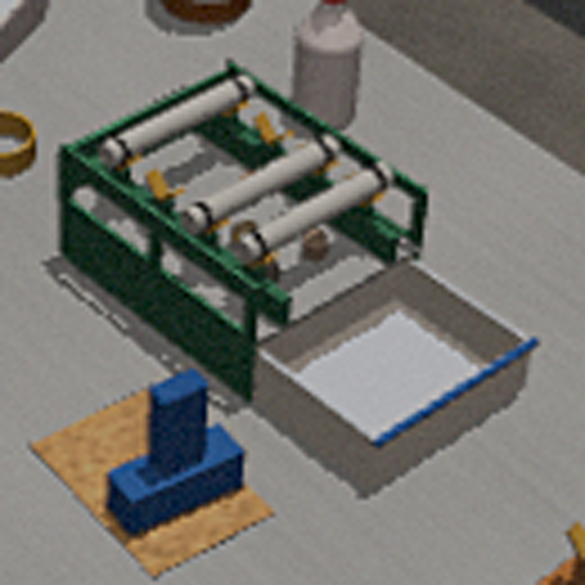

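View pics/c4.png

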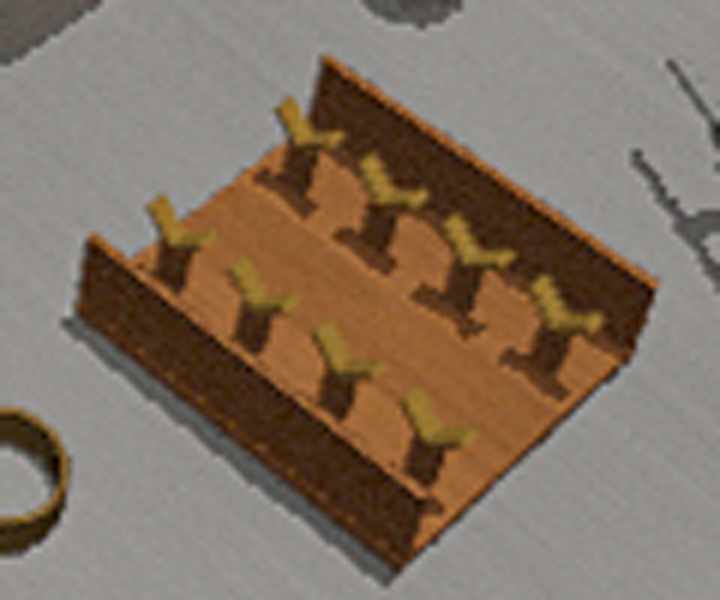

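Sieve crop: bars sit in slots -78, -26 and +78, slot +26 is empty, and at least 4 stones are visible. The rack has four free grooves. Now the numbers.

Run:
```python
from h import *
S=cam('scene');D=cam('side')
s=lambda u,o=(155,170),k=4:(np.array(u)+.5)/k+o-.5
c3=lambda u:s(u,(220,120),4.5); c2=lambda u:s(u,(50,150),4); c4=lambda u:s(u,(300,220),6)
# bands in scene: near/far: scene image upper = robot near. side: A (254,247) near robot?
A=[((377,297),(306,502)),((467,305),(401,521)),((640,370),(583,587))]
B=[((254,247),(380,182)),((201,219),(327,156)),((118,150),(241,93))]
for a,b in zip(A,B):
    P=[];Q=[]
    for i in(0,1):
        P.append(ray(S,s(a[i]),.12)); Q.append(ray(D,c3(b[i]),.12)); print('  tri',tri(S,s(a[i]),D,c3(b[i])))
    for X in(P,Q):
        m=(X[0]+X[1])/2; d=X[1]-X[0]; print(m.round(4),np.degrees(np.arctan2(d[1],d[0])).round(1),np.linalg.norm(d).round(4))
print('rack')
print([ray(S,c2(u),.06).round(4) for u in((145,38),(420,110),(12,265),(325,385))])
print([ray(D,c4(u),.06).round(4) for u in((328,60),(655,288),(92,238))])
print('mat',[ray(S,s(u),.004).round(4) for u in((300,58),(508,138),(450,266),(233,186))])
```

```text
tri [0.56206431 0.09613816 0.11472987]
  tri [0.69135821 0.10269382 0.11353909]
[0.6279 0.1012 0.12  ] 4.0 0.1273
[0.6222 0.0931 0.12  ] 1.4 0.1292
  tri [0.54895028 0.14574222 0.11633065]
  tri [0.68160372 0.15461009 0.11193046]
[0.6158 0.1523 0.12  ] 4.6 0.1327
[0.6111 0.1427 0.12  ] 1.4 0.1291
  tri [0.54982539 0.25150039 0.11730878]
  tri [0.67920648 0.25880832 0.11446517]
[0.6148 0.2562 0.12  ] 3.8 0.1289
[0.6115 0.2493 0.12  ] 1.2 0.1273
rack
[array([ 0.4721, -0.4198,  0.06  ]), array([ 0.4537, -0.2181,  0.06  ]), array([ 0.6538, -0.404 ,  0.06  ]), array([ 0.6524, -0.1791,  0.06  ])]
[array([ 0.6309, -0.2087,  0.06  ]), array([ 0.6459, -0.4082,  0.06  ]), array([ 0.4494, -0.2231,  0.06  ])]
mat [array([ 0.3683, -0.0381,  0.004 ]), array([0.3742, 0.1185, 0.004 ]), array([0.4786, 0.1152, 0.004 ]), array([ 0.4778, -0.0407,  0.004 ])]
```

Run:
```python
from h import *
print(rel([.65,.16,.36],np.radians(93.3)))
```

```text
[array([-58.52, -29.96, -12.93]), array([-0.002, -0.   , -0.323])]
```

play_rows --commands '[{"dx": 0,"dy": 0,"dz": -5,"claw": 0.3},{"dx": -4,"dy": -2,"dz": -9,"rz": -0.1,"claw": 0.45},{"dx": -8,"dy": -4,"dz": -13,"rz": -0.2,"claw": 0.53},{"dx": -12,"dy": -6,"dz": -13,"rz": -0.32,"claw": 0.53},{"dx": -16,"dy": -8,"dz": -13,"rz": -0.32,"claw": 0.53}]'

```text
invalid input
```

Run:
```python
from h import *
print(rel([.65,.16,.36],np.radians(93.3)),monitor.state()['gripper_width'])
```

```text
[array([-58.52, -29.96, -12.93]), array([-0.002, -0.   , -0.323])] 0.9979835302480491
```

play_rows --commands '[{"dx": 0,"dy": 0,"dz": -5,"rx": 0,"ry": 0,"rz": 0,"claw": 0.3},{"dx": -4,"dy": -2,"dz": -9,"rx": 0,"ry": 0,"rz": -0.1,"claw": 0.45},{"dx": -8,"dy": -4,"dz": -13,"rx": 0,"ry": 0,"rz": -0.2,"claw": 0.53},{"dx": -12,"dy": -6,"dz": -13,"rx": 0,"ry": 0,"rz": -0.32,"claw": 0.53},{"dx": -16,"dy": -8,"dz": -13,"rx": 0,"ry": 0,"rz": -0.32,"claw": 0.53}]'

```text
time: 0.65
tool_pos: [0.2944, 0.4869, 0.3632]
tool_rot: [0.001, -0.029, 1.0, 0.001]
contact_force: [0.8, 0.9, -0.8]
gripper_width: 0.473
```

Run:
```python
from h import *
print(rel([.65,.16,.36],np.radians(93.3)),monitor.state()['gripper_width'],monitor.state()['time'])
```

```text
[array([-33.62, -34.68,   0.34]), array([ 0.002,  0.003, -0.   ])] 0.47301087384560564 0.65
```

play_rows --commands '[{"dx": -3.4,"dy": -3.5,"dz": 0,"rx": 0,"ry": 0,"rz": 0,"claw": 0.53},{"dx": -6.8,"dy": -7,"dz": 0,"rx": 0,"ry": 0,"rz": 0,"claw": 0.53},{"dx": -10.2,"dy": -10.5,"dz": 0,"rx": 0,"ry": 0,"rz": 0,"claw": 0.53},{"dx": -13.6,"dy": -14,"dz": 0,"rx": 0,"ry": 0,"rz": 0,"claw": 0.53},{"dx": -17,"dy": -17.5,"dz": 0,"rx": 0,"ry": 0,"rz": 0,"claw": 0.53}]'

```text
time: 1.15
tool_pos: [0.4753, 0.3203, 0.363]
tool_rot: [0.001, -0.029, 1.0, 0.001]
contact_force: [0.0, 0.3, -0.3]
gripper_width: 0.47
```

play_rows --commands '[{"dx": -3.4,"dy": -3.5,"dz": 0,"rx": 0,"ry": 0,"rz": 0,"claw": 0.53},{"dx": -6.8,"dy": -7,"dz": 0,"rx": 0,"ry": 0,"rz": 0,"claw": 0.53},{"dx": -10.2,"dy": -10.5,"dz": 0,"rx": 0,"ry": 0,"rz": 0,"claw": 0.53},{"dx": -13.6,"dy": -14,"dz": 0,"rx": 0,"ry": 0,"rz": 0,"claw": 0.53},{"dx": -17,"dy": -17.5,"dz": 0,"rx": 0,"ry": 0,"rz": 0,"claw": 0.53}]'

```text
time: 1.65
tool_pos: [0.6562, 0.1537, 0.3625]
tool_rot: [0.001, -0.029, 1.0, 0.001]
contact_force: [0.1, 1.4, -0.1]
gripper_width: 0.472
```

Run:
```python
from h import *
print(rel([.65,.16,.36],np.radians(93.3)),monitor.state()['time'],tool())
cv2.imwrite('pics/w1.png',grab_frame('wrist'))
```

```text
[array([0.58, 0.66, 0.25]), array([ 0.002,  0.002, -0.   ])] 1.65 [[-0.99835469 -0.05731655  0.0016494   0.65617188]
 [-0.05731248  0.99835337  0.00241475  0.15371277]
 [-0.00178508  0.00231625 -0.99999572  0.36253575]
 [ 0.          0.          0.          1.        ]]
```

View pics/w1.png

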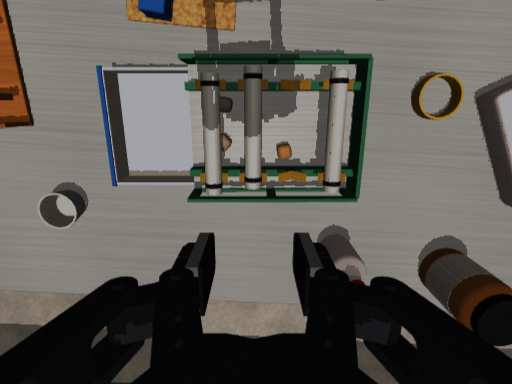

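Wrist view: bars at columns about 212, 253 and 337. Stones show at (225,104), (225,143) and (284,151). Enlarging.

Run:
```python
from h import *
a=cv2.imread('pics/w1.png'); crop(a,175,45,375,210,4,'pics/w1c.png')
```

```text
(no output)
```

View pics/w1c.png

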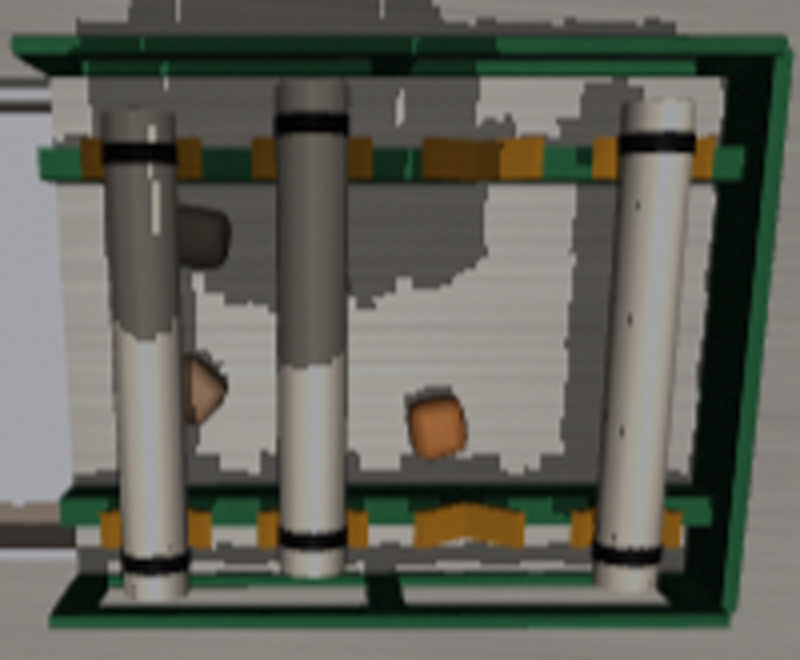

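Run:
```python
from h import *
W=cam('wrist'); # pose essentially unchanged (held)
print(tool()[:3,3])
f=lambda u,z:ray(W,(np.array(u)+.5)/4+(175,45)-.5,z)
bars=dict(A=((140,153),(155,563)),B=((312,122),(313,538)),C=((657,142),(627,553)))
for k,(a,b) in bars.items():
    # near-top surface of band visible -> use axis height
    p,q=f(a,.117),f(b,.117); d=q-p; print(k,p.round(4),q.round(4),((p+q)/2).round(4),np.degrees(np.arctan2(d[1],d[0])).round(2),np.linalg.norm(d).round(4))
# saddles: brass centers, top z .117
for n,(a,b) in dict(A=((141,155),(156,529)),B=((312,157),(313,528)),E=((482,158),(470,526)),C=((654,160),(627,528))).items():
    p,q=f(a,.112),f(b,.112); d=q-p;print(n,((p+q)/2).round(4),np.degrees(np.arctan2(d[1],d[0])).round(2),np.linalg.norm(d).round(4))
for n,u in dict(s1=(205,237),s2=(205,390),s3=(437,427)).items(): print(n,f(u,.072).round(4))
print('cheeks',[f(u,.117).round(4) for u in((20,45),(788,48),(55,620),(728,618))])
```

```text
[0.66027536 0.14788188 0.36064722]
A [0.567  0.0888 0.117 ] [0.6944 0.0951 0.117 ] [0.6307 0.092  0.117 ] 2.81 0.1276
B [0.5556 0.1401 0.117 ] [0.6832 0.1468 0.117 ] [0.6194 0.1435 0.117 ] 3.03 0.1278
C [0.5559 0.2436 0.117 ] [0.683  0.2504 0.117 ] [0.6195 0.247  0.117 ] 3.05 0.1272
A [0.6257 0.0915 0.112 ] 3.03 0.117
B [0.6231 0.1436 0.112 ] 3.05 0.1161
E [0.6202 0.1955 0.112 ] 3.17 0.115
C [0.6182 0.2477 0.112 ] 3.0 0.1151
s1 [0.5904 0.1049 0.072 ]
s2 [0.6424 0.1062 0.072 ]
s3 [0.6512 0.1893 0.072 ]
cheeks [array([0.5389, 0.0533, 0.117 ]), array([0.5282, 0.2786, 0.117 ]), array([0.716 , 0.0619, 0.117 ]), array([0.7035, 0.2869, 0.117 ])]
```

```bash
cat >> h.py <<'E'
def snap(n,name):
    """picture with camera of that moment"""
    c=cam(n); im=grab_frame(n); cv2.imwrite(f'pics/{name}.png',im); np.savez(f'pics/{name}.npz',K=c[0],R=c[1],t=c[2]); return c,im
def load(name):
    z=np.load(f'pics/{name}.npz'); return (z['K'],z['R'],z['t']),cv2.imread(f'pics/{name}.png')
E
python3 - <<'E'
from h import *
W,im=snap('wrist','w2'); print(tool()[:3,3])
crop(im,175,45,375,210,4,'pics/w2c.png')
E
```

```text
[0.65789482 0.15068901 0.36047713]
```

View pics/w2c.png

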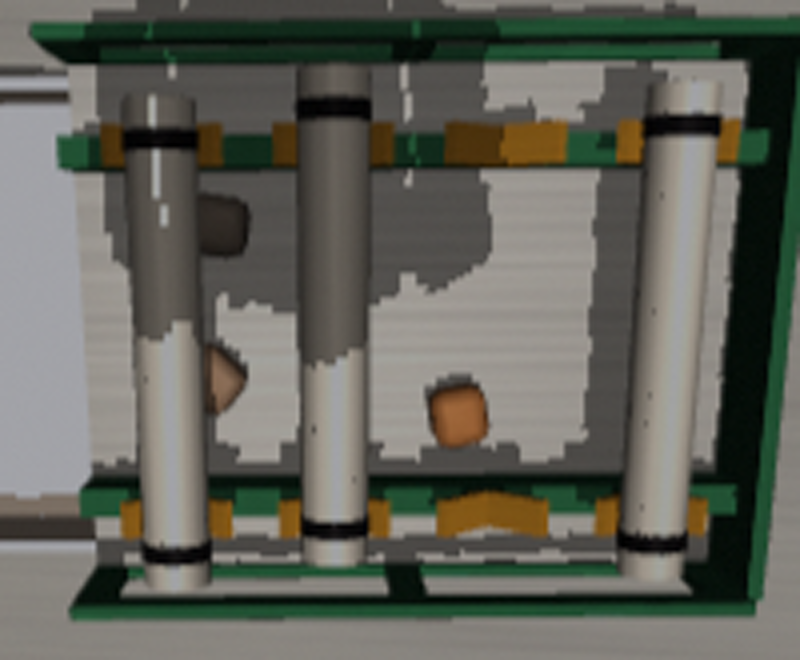

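Run:
```python
from h import *
print(tool()[:3,3]); 
W,im=load('w2')
f=lambda u,z:ray(W,(np.array(u)+.5)/4+(175,45)-.5,z)
bars=dict(A=((160,138),(175,553)),B=((334,106),(334,530)),C=((682,124),(652,543)))
for k,(a,b) in bars.items():
    p,q=f(a,.117),f(b,.117); d=q-p; print(k,((p+q)/2).round(4),np.degrees(np.arctan2(d[1],d[0])).round(2),np.linalg.norm(d).round(4))
for n,(a,b) in dict(A=((161,143),(176,519)),B=((334,143),(334,519)),E=((505,143),(493,516)),C=((679,143),(652,518))).items():
    p,q=f(a,.112),f(b,.112); d=q-p;print(n,((p+q)/2).round(4),np.degrees(np.arctan2(d[1],d[0])).round(2),np.linalg.norm(d).round(4))
for n,u in dict(s1=(222,226),s2=(225,380),s3=(458,414)).items(): print(n,f(u,.072).round(4))
for b in ([.6153,.1497,.25],): print(rel(b,np.radians(93.1)))
```

```text
[0.65789482 0.15068901 0.36047713]
A [0.6266 0.0982 0.117 ] 3.06 0.1284
B [0.6155 0.15   0.117 ] 3.18 0.1295
C [0.6148 0.2543 0.117 ] 3.45 0.1288
A [0.6219 0.0978 0.112 ] 3.29 0.117
B [0.6192 0.1502 0.112 ] 3.18 0.117
E [0.616  0.2024 0.112 ] 3.5 0.1159
C [0.6137 0.2551 0.112 ] 3.4 0.1166
s1 [0.5865 0.1106 0.072 ]
s2 [0.6385 0.1132 0.072 ]
s3 [0.6462 0.1964 0.072 ]
[array([ 4.26,  0.12, 11.05]), array([ 0.   , -0.   , -0.003])]
```

Run:
```python
from h import *
print(rel([.6266,.0981,.100],np.radians(93.2)))
```

```text
[array([ 3.39, -5.1 , 26.05]), array([ 0.   , -0.   , -0.004])]
```

play_rows --commands '[{"dx": 1.5,"dy": -2.5,"dz": 4,"rx": 0,"ry": 0,"rz": 0,"claw": 0.53},{"dx": 3.4,"dy": -5.1,"dz": 8,"rx": 0,"ry": 0,"rz": 0,"claw": 0.53},{"dx": 3.4,"dy": -5.1,"dz": 12,"rx": 0,"ry": 0,"rz": 0,"claw": 0.53},{"dx": 3.4,"dy": -5.1,"dz": 16,"rx": 0,"ry": 0,"rz": 0,"claw": 0.53},{"dx": 3.4,"dy": -5.1,"dz": 18,"rx": 0,"ry": 0,"rz": 0,"claw": 0.53}]'

```text
time: 2.25
tool_pos: [0.6234, 0.0981, 0.1751]
tool_rot: [-0.004, -0.026, 1.0, 0.0]
contact_force: [0.1, -0.1, -0.1]
gripper_width: 0.469
```

Run:
```python
from h import *
print(rel([.6266,.0981,.100],np.radians(93.2)))
W,im=snap('wrist','w3')
```

```text
[array([-0.37, -0.02,  7.51]), array([ 0.001, -0.007, -0.005])]
```

View pics/w3.png

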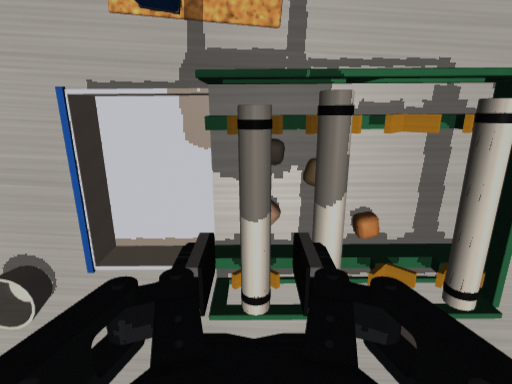

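The jaws straddle bar A (column 255), and a fourth stone shows at (312,172) beside bar B. Descending.

play_rows --commands '[{"dx": -0.3,"dy": 0,"dz": 3,"rx": 0,"ry": -0.005,"rz": -0.005,"claw": 0.53},{"dx": -0.3,"dy": 0,"dz": 5.5,"rx": 0,"ry": -0.005,"rz": -0.005,"claw": 0.53},{"dx": -0.3,"dy": 0,"dz": 7.5,"rx": 0,"ry": -0.005,"rz": -0.005,"claw": 0.53},{"dx": -0.3,"dy": 0,"dz": 7.5,"rx": 0,"ry": -0.005,"rz": -0.005,"claw": 0.53}]'

```text
time: 2.7
tool_pos: [0.6219, 0.0987, 0.0943]
tool_rot: [-0.006, -0.028, 1.0, 0.0]
contact_force: [0.1, -0.4, -0.4]
gripper_width: 0.471
```

play_rows --commands '[{"dx": 0,"dy": 0,"dz": 0,"rx": 0,"ry": 0,"rz": 0,"claw": 0.8},{"dx": 0,"dy": 0,"dz": 0,"rx": 0,"ry": 0,"rz": 0,"claw": 0.9},{"dx": 0,"dy": 0,"dz": 0,"rx": 0,"ry": 0,"rz": 0,"claw": 1},{"dx": 0,"dy": 0,"dz": 0,"rx": 0,"ry": 0,"rz": 0,"claw": 1},{"dx": 0,"dy": 0,"dz": 0,"rx": 0,"ry": 0,"rz": 0,"claw": 1}]'

```text
time: 3.2
tool_pos: [0.6228, 0.099, 0.0959]
tool_rot: [-0.005, -0.029, 1.0, 0.001]
contact_force: [-0.5, 1.2, 3.1]
gripper_width: 0.234
```

play_rows --commands '[{"dx": 0,"dy": 0,"dz": -3,"rx": 0,"ry": 0,"rz": 0,"claw": 1},{"dx": 0,"dy": 0,"dz": -7,"rx": 0,"ry": 0,"rz": 0,"claw": 1},{"dx": 0,"dy": -2,"dz": -12,"rx": 0,"ry": 0,"rz": 0,"claw": 1},{"dx": 0,"dy": -6,"dz": -17,"rx": 0,"ry": 0,"rz": 0,"claw": 1},{"dx": 0,"dy": -10,"dz": -20,"rx": 0,"ry": 0,"rz": 0,"claw": 1}]'

```text
time: 3.7
tool_pos: [0.63, 0.0119, 0.2875]
tool_rot: [-0.004, -0.03, 1.0, 0.0]
contact_force: [0.5, 0.6, -0.9]
gripper_width: 0.24
```

play_rows --commands '[{"dx": 0,"dy": -4,"dz": -1,"rx": 0,"ry": 0,"rz": 0,"claw": 1},{"dx": 0,"dy": -8,"dz": -2,"rx": 0,"ry": 0,"rz": 0,"claw": 1},{"dx": 0,"dy": -12,"dz": -2,"rx": 0,"ry": 0,"rz": 0,"claw": 1},{"dx": 0,"dy": -16,"dz": -2,"rx": 0,"ry": 0,"rz": 0,"claw": 1},{"dx": 0,"dy": -20,"dz": -2,"rx": 0,"ry": 0,"rz": 0,"claw": 1}]'

```text
time: 4.2
tool_pos: [0.6417, -0.1894, 0.3071]
tool_rot: [-0.004, -0.03, 1.0, 0.0]
contact_force: [1.2, -0.4, -0.9]
gripper_width: 0.235
```

play_rows --commands '[{"dx": 0,"dy": -4,"dz": -1,"rx": 0,"ry": 0,"rz": 0,"claw": 1},{"dx": 0,"dy": -6,"dz": -1,"rx": 0,"ry": 0,"rz": 0,"claw": 1},{"dx": 0,"dy": -6,"dz": -1,"rx": 0,"ry": 0,"rz": 0,"claw": 1},{"dx": 0,"dy": -6,"dz": -1,"rx": 0,"ry": 0,"rz": 0,"claw": 1}]'

```text
time: 4.6
tool_pos: [0.6451, -0.2488, 0.3162]
tool_rot: [-0.004, -0.029, 1.0, 0.001]
contact_force: [0.1, 0.6, -1.7]
gripper_width: 0.238
```

Run:
```python
from h import *
W,im=snap('wrist','w4'); print(tool()[:3,3],monitor.state()['gripper_width'],monitor.state()['contact_force'])
```

```text
[ 0.6452408  -0.24812005  0.31636161] 0.23982179708596615 [ 0.98241267 -0.06698493 -0.76385151]
```

View pics/w4.png

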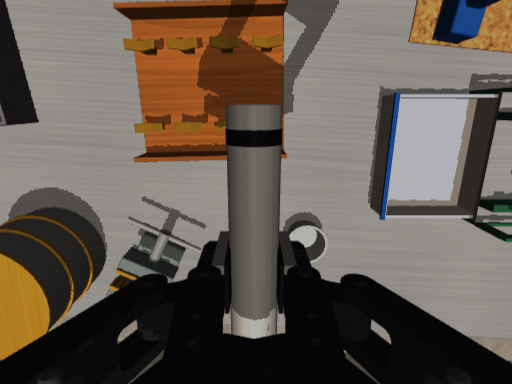

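The bar is firmly held. The rack spans columns 120–285 with saddles at row 44 (near) and row 127 (far, partly hidden). Measuring it.

Run:
```python
from h import *
W,im=load('w4'); crop(im,110,0,295,165,4,'pics/w4c.png')
```

```text
(no output)
```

View pics/w4c.png

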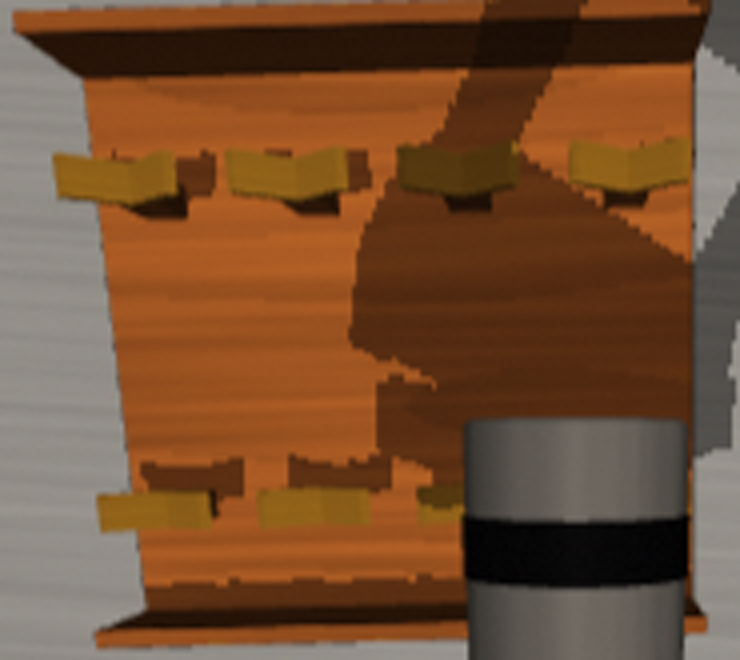

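Run:
```python
from h import *
W,im=load('w4')
f=lambda u,z=.059:ray(W,(np.array(u)+.5)/4+(110,0)-.5,z)
N=[((55,172),(175,172)),((228,170),(347,170)),((400,167),(515,167)),((570,160),(690,160))]
F=[((100,510),(212,510)),((260,507),(367,507))]
for L in(N,F):
    for a,b in L:
        p,q=f(a),f(b); print(((p+q)/2).round(4),np.linalg.norm(p-q).round(4))
print('boards',[f(u,.06).round(4) for u in((15,22),(710,10),(97,637),(705,623))])
c=np.array([0,0.])
```

```text
[ 0.5077 -0.3963  0.059 ] 0.0362
[ 0.5041 -0.3444  0.059 ] 0.0359
[ 0.5002 -0.2933  0.059 ] 0.0347
[ 0.4952 -0.2415  0.059 ] 0.0361
[ 0.6072 -0.3875  0.059 ] 0.0363
[ 0.6032 -0.3366  0.059 ] 0.0346
boards [array([ 0.4695, -0.4233,  0.06  ]), array([ 0.4543, -0.221 ,  0.06  ]), array([ 0.6497, -0.4082,  0.06  ]), array([ 0.6332, -0.2067,  0.06  ])]
```

Run:
```python
from h import *
print(rel([.5538,-.3923,.083],np.radians(94.6)))
```

```text
[array([  9.79, -13.9 ,  23.39]), array([ 0.002, -0.009, -0.02 ])]
```

play_rows --commands '[{"dx": 3,"dy": -4,"dz": 1,"rx": 0,"ry": -0.009,"rz": -0.02,"claw": 1},{"dx": 6,"dy": -8,"dz": 3,"rx": 0,"ry": -0.009,"rz": -0.02,"claw": 1},{"dx": 9.8,"dy": -12,"dz": 6,"rx": 0,"ry": -0.009,"rz": -0.02,"claw": 1},{"dx": 9.8,"dy": -13.9,"dz": 10,"rx": 0,"ry": -0.009,"rz": -0.02,"claw": 1},{"dx": 9.8,"dy": -13.9,"dz": 15,"rx": 0,"ry": -0.009,"rz": -0.02,"claw": 1}]'

```text
time: 5.15
tool_pos: [0.5547, -0.3944, 0.1749]
tool_rot: [0.002, -0.039, 0.999, -0.001]
contact_force: [1.0, -0.2, -1.3]
gripper_width: 0.238
```

Run:
```python
from h import *
print(rel([.5538,-.3923,.083],np.radians(94.6)))
snap('wrist','w5')
```

```text
[array([0.12, 0.24, 9.18]), array([-0.003,  0.004, -0.002])]
```

View pics/w5.png

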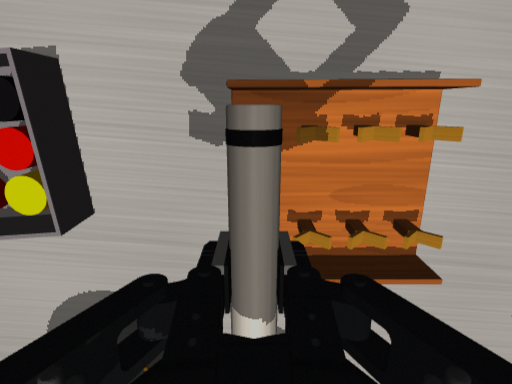

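play_rows --commands '[{"dx": 0.1,"dy": 0.2,"dz": 3.5,"rx": 0,"ry": 0,"rz": 0,"claw": 1},{"dx": 0.1,"dy": 0.2,"dz": 7,"rx": 0,"ry": 0,"rz": 0,"claw": 1},{"dx": 0.1,"dy": 0.2,"dz": 8.7,"rx": 0,"ry": 0,"rz": 0,"claw": 1},{"dx": 0.1,"dy": 0.2,"dz": 8.9,"rx": 0,"ry": 0,"rz": 0,"claw": 1}]'

```text
time: 5.6
tool_pos: [0.5474, -0.3839, 0.0702]
tool_rot: [-0.007, -0.04, 0.999, 0.008]
contact_force: [-0.2, -0.0, -1.6]
gripper_width: 0.241
```

Run:
```python
from h import *
print(tool()[:3,3]);snap('wrist','w6');s=monitor.state();print(s['tool_pos'],s['joint_vel'],s['contact_force'],s['gripper_width'])
print(rel([.5538,-.3923,.083],np.radians(94.6)))
```

```text
[ 0.54740253 -0.38386195  0.07015403]
[ 0.5484332  -0.38506053  0.07226773] [-0.00796753 -0.03078364 -0.0456433  -0.00179744  0.00211574 -0.00278638] [ 0.32561987 -0.50898095 -1.94913366] 0.2375710689715899
[array([-0.47, -0.75, -1.09]), array([ 0.013, -0.01 ,  0.   ])]
```

View pics/w6.png

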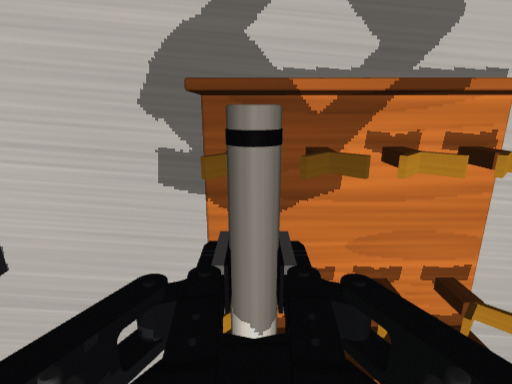

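Correction: while held, the bar axis sits 21 mm above the TCP, so the seat height is TCP ≈ 0.040. I'll align first, then go down.

play_rows --commands '[{"dx": -0.5,"dy": -0.75,"dz": -0.5,"rx": 0.013,"ry": -0.01,"rz": 0,"claw": 1},{"dx": -0.5,"dy": -0.75,"dz": -0.5,"rx": 0.013,"ry": -0.01,"rz": 0,"claw": 1},{"dx": -0.5,"dy": -0.75,"dz": -0.5,"rx": 0.013,"ry": -0.01,"rz": 0,"claw": 1},{"dx": -0.5,"dy": -0.75,"dz": -0.5,"rx": 0.013,"ry": -0.01,"rz": 0,"claw": 1}]'

```text
time: 6.05
tool_pos: [0.5547, -0.3928, 0.0786]
tool_rot: [0.001, -0.04, 0.999, -0.001]
contact_force: [-0.1, 0.8, -1.8]
gripper_width: 0.237
```

Run:
```python
from h import *
snap('wrist','w7')
print(rel([.5538,-.3923,.041],np.radians(94.6)),monitor.state()['joint_vel'])
```

```text
[array([0.05, 0.03, 3.7 ]), array([-0.,  0., -0.])] [ 6.78528038e-05  6.69412170e-03  1.05939941e-02 -1.54654125e-03
 -7.73268075e-04  1.05348864e-03]
```

View pics/w7.png

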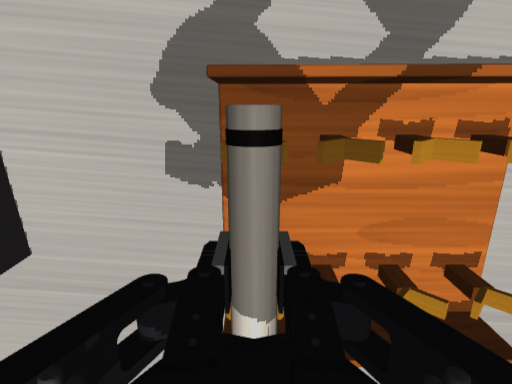

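The groove saddle is now centred under the bar (columns 221–287). Lowering.

play_rows --commands '[{"dx": 0,"dy": 0,"dz": 1,"rx": 0,"ry": 0,"rz": 0,"claw": 1},{"dx": 0,"dy": 0,"dz": 2,"rx": 0,"ry": 0,"rz": 0,"claw": 1},{"dx": 0,"dy": 0,"dz": 3,"rx": 0,"ry": 0,"rz": 0,"claw": 1},{"dx": 0,"dy": 0,"dz": 3.6,"rx": 0,"ry": 0,"rz": 0,"claw": 1},{"dx": 0,"dy": 0,"dz": 3.7,"rx": 0,"ry": 0,"rz": 0,"claw": 1}]'

```text
time: 6.6
tool_pos: [0.5538, -0.3923, 0.0396]
tool_rot: [-0.0, -0.04, 0.999, 0.0]
contact_force: [-0.6, -0.9, -2.3]
gripper_width: 0.236
```

Run:
```python
from h import *
snap('wrist','w8')
print(rel([.5538,-.3923,.041],np.radians(94.6)),monitor.state()['contact_force'],tool()[:3,3])
```

```text
[array([ 0.02, -0.  , -0.1 ]), array([ 0.001, -0.   , -0.   ])] [ 0.19664323  0.21501528 -2.00041873] [ 0.55401932 -0.39227379  0.03998178]
```

View pics/w8.png

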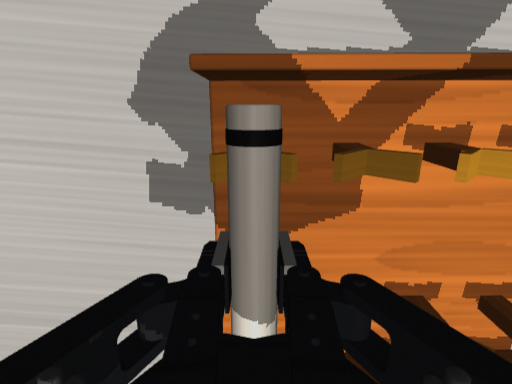

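play_rows --commands '[{"dx": 0,"dy": 0,"dz": 0.2,"rx": 0,"ry": 0,"rz": 0,"claw": 1},{"dx": 0,"dy": 0,"dz": 0.3,"rx": 0,"ry": 0,"rz": 0,"claw": 1},{"dx": 0,"dy": 0,"dz": 0.3,"rx": 0,"ry": 0,"rz": 0,"claw": 1}]'

```text
time: 6.95
tool_pos: [0.5545, -0.3925, 0.0389]
tool_rot: [0.0, -0.04, 0.999, 0.0]
contact_force: [-3.1, 3.2, 4.7]
gripper_width: 0.24
```

Contact (+4.7 N upwards), so the bar is seated. Releasing part-open and lifting.

play_rows --commands '[{"dx": 0,"dy": 0,"dz": 0,"rx": 0,"ry": 0,"rz": 0,"claw": 0.6},{"dx": 0,"dy": 0,"dz": 0,"rx": 0,"ry": 0,"rz": 0,"claw": 0.6},{"dx": 0,"dy": 0,"dz": 0,"rx": 0,"ry": 0,"rz": 0,"claw": 0.6},{"dx": 0,"dy": 0,"dz": -2,"rx": 0,"ry": 0,"rz": 0,"claw": 0.6},{"dx": 0,"dy": 0,"dz": -6,"rx": 0,"ry": 0,"rz": 0,"claw": 0.55}]'

```text
time: 7.45
tool_pos: [0.552, -0.3903, 0.0945]
tool_rot: [-0.003, -0.04, 0.999, 0.003]
contact_force: [0.2, -0.5, -0.1]
gripper_width: 0.449
```

play_rows --commands '[{"dx": 0,"dy": 0,"dz": -5,"rx": 0,"ry": 0,"rz": 0,"claw": 0.53},{"dx": 0,"dy": 0,"dz": -10,"rx": 0,"ry": 0,"rz": 0,"claw": 0.53},{"dx": 0,"dy": 0,"dz": -10,"rx": 0,"ry": 0,"rz": 0,"claw": 0.53}]'

```text
time: 7.75
tool_pos: [0.5563, -0.3941, 0.2052]
tool_rot: [0.003, -0.04, 0.999, -0.002]
contact_force: [0.7, -1.7, 0.5]
gripper_width: 0.471
```

Run:
```python
from h import *
snap('wrist','w9')
print(rel([.6154,.1499,.2],np.radians(93.2)),tool()[:3,3])
```

```text
[array([-10.38,  53.63,   0.06]), array([-0.001,  0.001,  0.024])] [ 0.55496314 -0.39297925  0.20091776]
```

View pics/w9.png

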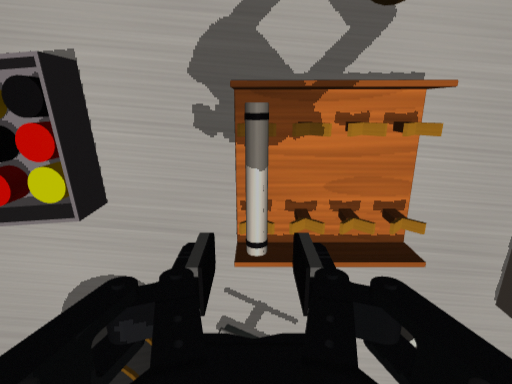

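Bar A lies in the first groove (column 257). Going back for bar B.

play_rows --commands '[{"dx": -1,"dy": 4.5,"dz": -2,"rx": 0,"ry": 0,"rz": 0.02,"claw": 0.53},{"dx": -2,"dy": 9,"dz": -2,"rx": 0,"ry": 0,"rz": 0.02,"claw": 0.53},{"dx": -3,"dy": 13.5,"dz": -2,"rx": 0,"ry": 0,"rz": 0.02,"claw": 0.53},{"dx": -4,"dy": 18,"dz": -2,"rx": 0,"ry": 0,"rz": 0.02,"claw": 0.53},{"dx": -5,"dy": 22.5,"dz": -2,"rx": 0,"ry": 0,"rz": 0.02,"claw": 0.53}]'

```text
time: 8.3
tool_pos: [0.5861, -0.1627, 0.219]
tool_rot: [-0.0, -0.03, 1.0, 0.0]
contact_force: [0.0, -0.0, 0.1]
gripper_width: 0.471
```

play_rows --commands '[{"dx": -1,"dy": 4.5,"dz": 0,"rx": 0,"ry": 0,"rz": 0,"claw": 0.53},{"dx": -2,"dy": 9,"dz": 0,"rx": 0,"ry": 0,"rz": 0,"claw": 0.53},{"dx": -3,"dy": 13.5,"dz": 0,"rx": 0,"ry": 0,"rz": 0,"claw": 0.53},{"dx": -4,"dy": 18,"dz": 0,"rx": 0,"ry": 0,"rz": 0,"claw": 0.53},{"dx": -5,"dy": 22.5,"dz": 0,"rx": 0,"ry": 0,"rz": 0,"claw": 0.53}]'

```text
time: 8.8
tool_pos: [0.6218, 0.0668, 0.2171]
tool_rot: [-0.002, -0.03, 1.0, 0.0]
contact_force: [0.7, 0.0, -0.6]
gripper_width: 0.471
```

Run:
```python
from h import *
W,_=load('w9')
for z in(.06,): print([ray(W,u,z).round(4) for u in((257,115.5),(256.5,245))])
print(rel([.6154,.1499,.18],np.radians(93.2)),tool()[:3,3])
```

```text
[array([ 0.495 , -0.3973,  0.06  ]), array([ 0.6259, -0.3869,  0.06  ])]
[array([0.13, 8.33, 3.71]), array([ 0.   , -0.003,  0.004])] [0.62175903 0.06683104 0.21708538]
```

play_rows --commands '[{"dx": 0.1,"dy": 4,"dz": 1,"rx": 0,"ry": 0,"rz": 0,"claw": 0.53},{"dx": 0.1,"dy": 8,"dz": 3,"rx": 0,"ry": 0,"rz": 0,"claw": 0.53},{"dx": 0.1,"dy": 8.3,"dz": 4,"rx": 0,"ry": 0,"rz": 0,"claw": 0.53},{"dx": 0.1,"dy": 8.3,"dz": 4,"rx": 0,"ry": 0,"rz": 0,"claw": 0.53}]'

```text
time: 9.2
tool_pos: [0.6134, 0.1502, 0.173]
tool_rot: [-0.005, -0.031, 1.0, -0.0]
contact_force: [-0.7, 0.3, 0.2]
gripper_width: 0.467
```

Run:
```python
from h import *
snap('wrist','w10')
print(rel([.6154,.1499,.099],np.radians(93.2)),tool()[:3,3])
```

```text
[array([-0.15,  0.06,  7.58]), array([-0.   , -0.007,  0.004])] [0.61452432 0.14925315 0.17484124]
```

View pics/w10.png

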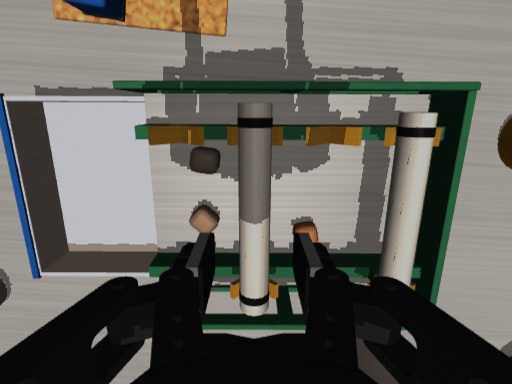

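The jaws straddle bar B. Stones lie below at (204,160), (204,220) and (305,232), so I'll descend slowly to TCP 0.102.

play_rows --commands '[{"dx": -0.1,"dy": 0,"dz": 2,"rx": 0,"ry": 0,"rz": 0.004,"claw": 0.53},{"dx": -0.1,"dy": 0,"dz": 4,"rx": 0,"ry": 0,"rz": 0.004,"claw": 0.53},{"dx": -0.1,"dy": 0,"dz": 5.5,"rx": 0,"ry": 0,"rz": 0.004,"claw": 0.53},{"dx": -0.1,"dy": 0,"dz": 6.4,"rx": 0,"ry": 0,"rz": 0.004,"claw": 0.53},{"dx": -0.1,"dy": 0,"dz": 6.8,"rx": 0,"ry": 0,"rz": 0.004,"claw": 0.53}]'

```text
time: 9.75
tool_pos: [0.6149, 0.1484, 0.106]
tool_rot: [-0.004, -0.028, 1.0, -0.0]
contact_force: [-0.4, -0.1, -0.2]
gripper_width: 0.471
```

play_rows --commands '[{"dx": 0,"dy": 0.1,"dz": 0.4,"rx": 0,"ry": 0,"rz": 0,"claw": 0.8},{"dx": 0,"dy": 0.1,"dz": 0.4,"rx": 0,"ry": 0,"rz": 0,"claw": 1},{"dx": 0,"dy": 0.1,"dz": 0.4,"rx": 0,"ry": 0,"rz": 0,"claw": 1},{"dx": 0,"dy": 0.1,"dz": 0.4,"rx": 0,"ry": 0,"rz": 0,"claw": 1},{"dx": 0,"dy": 0.1,"dz": 0.4,"rx": 0,"ry": 0,"rz": 0,"claw": 1}]'

```text
time: 10.25
tool_pos: [0.6154, 0.1503, 0.1028]
tool_rot: [-0.003, -0.028, 1.0, 0.0]
contact_force: [1.2, 5.3, -0.0]
gripper_width: 0.235
```

play_rows --commands '[{"dx": 0,"dy": 0,"dz": -2,"rx": 0,"ry": 0,"rz": 0,"claw": 1},{"dx": 0,"dy": 0,"dz": -6,"rx": 0,"ry": 0,"rz": 0,"claw": 1},{"dx": 0,"dy": -2,"dz": -10,"rx": 0,"ry": 0,"rz": 0,"claw": 1},{"dx": 0,"dy": -5,"dz": -13,"rx": 0,"ry": 0,"rz": 0,"claw": 1},{"dx": 0,"dy": -9,"dz": -14,"rx": 0,"ry": 0,"rz": 0,"claw": 1}]'

```text
time: 10.75
tool_pos: [0.6228, 0.0596, 0.2479]
tool_rot: [0.0, -0.029, 1.0, -0.001]
contact_force: [1.1, 0.6, -1.7]
gripper_width: 0.235
```

Run:
```python
from h import *
print(rel([.5536,-.3405,.16],np.radians(94.6)),tool()[:3,3])
```

```text
[array([  9.21, -39.54,   8.83]), array([-0.001,  0.001, -0.023])] [0.6227625  0.05962796 0.24789646]
```

play_rows --commands '[{"dx": 1,"dy": -4.5,"dz": 0,"rx": 0,"ry": 0,"rz": -0.01,"claw": 1},{"dx": 2,"dy": -9,"dz": 0,"rx": 0,"ry": 0,"rz": -0.023,"claw": 1},{"dx": 3,"dy": -13.5,"dz": 0,"rx": 0,"ry": 0,"rz": -0.023,"claw": 1},{"dx": 4,"dy": -18,"dz": 0,"rx": 0,"ry": 0,"rz": -0.023,"claw": 1},{"dx": 5,"dy": -22.5,"dz": 0,"rx": 0,"ry": 0,"rz": -0.023,"claw": 1}]'

```text
time: 11.25
tool_pos: [0.5845, -0.1703, 0.2478]
tool_rot: [-0.001, -0.04, 0.999, -0.001]
contact_force: [0.4, -0.2, -2.1]
gripper_width: 0.234
```

play_rows --commands '[{"dx": 1,"dy": -4.5,"dz": 0,"rx": 0,"ry": 0,"rz": 0,"claw": 1},{"dx": 2,"dy": -9,"dz": 2,"rx": 0,"ry": 0,"rz": 0,"claw": 1},{"dx": 3,"dy": -13.5,"dz": 4,"rx": 0,"ry": 0,"rz": 0,"claw": 1},{"dx": 4,"dy": -16.5,"dz": 6,"rx": 0,"ry": 0,"rz": 0,"claw": 1},{"dx": 4,"dy": -16.5,"dz": 8,"rx": 0,"ry": 0,"rz": 0,"claw": 1}]'

```text
time: 11.75
tool_pos: [0.5554, -0.3429, 0.1671]
tool_rot: [-0.002, -0.038, 0.999, -0.002]
contact_force: [1.1, 0.5, -1.8]
gripper_width: 0.234
```

Run:
```python
from h import *
snap('wrist','w11')
print(rel([.5536,-.3405,.115],np.radians(94.6)),tool()[:3,3])
```

```text
[array([ 0.02, -0.09,  4.74]), array([ 0.001, -0.009, -0.004])] [ 0.55413819 -0.33962838  0.16237759]
```

View pics/w11.png

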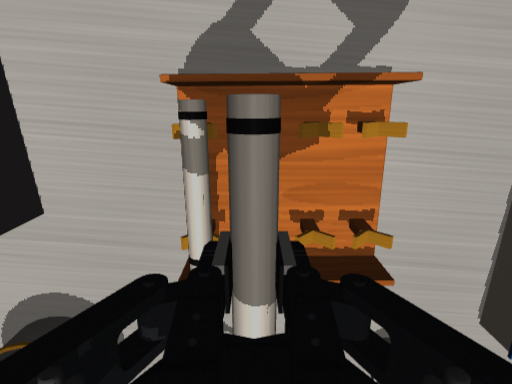

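play_rows --commands '[{"dx": 0,"dy": -0.1,"dz": 2.5,"rx": 0,"ry": -0.005,"rz": 0,"claw": 1},{"dx": 0,"dy": -0.1,"dz": 5,"rx": 0,"ry": -0.005,"rz": 0,"claw": 1},{"dx": 0,"dy": -0.1,"dz": 6.5,"rx": 0,"ry": -0.005,"rz": 0,"claw": 1},{"dx": 0,"dy": -0.1,"dz": 7.5,"rx": 0,"ry": -0.005,"rz": 0,"claw": 1},{"dx": 0,"dy": -0.1,"dz": 7.8,"rx": 0,"ry": -0.005,"rz": 0,"claw": 1}]'

```text
time: 12.3
tool_pos: [0.5532, -0.3401, 0.0835]
tool_rot: [-0.003, -0.039, 0.999, 0.001]
contact_force: [-0.2, -0.6, -0.8]
gripper_width: 0.236
```

Run:
```python
from h import *
snap('wrist','w12')
print(rel([.5536,-.3405,.073],np.radians(94.6)),tool()[:3,3])
```

```text
[array([-0.01, -0.02,  1.1 ]), array([ 0.001, -0.004, -0.003])] [ 0.55350281 -0.34033424  0.08404529]
```

View pics/w12.png

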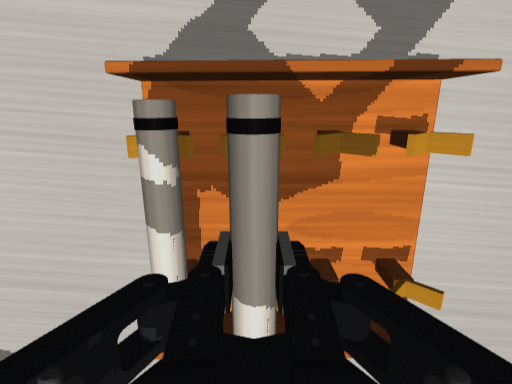

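The groove (columns 222–285) is centred under the bar. Seating it.

play_rows --commands '[{"dx": 0,"dy": 0,"dz": 0.5,"rx": 0,"ry": 0,"rz": 0,"claw": 1},{"dx": 0,"dy": 0,"dz": 0.9,"rx": 0,"ry": 0,"rz": 0,"claw": 1},{"dx": 0,"dy": 0,"dz": 1.1,"rx": 0,"ry": 0,"rz": 0,"claw": 1},{"dx": 0,"dy": 0,"dz": 1.1,"rx": 0,"ry": 0,"rz": 0,"claw": 1}]'

```text
time: 12.75
tool_pos: [0.5534, -0.3402, 0.0729]
tool_rot: [-0.002, -0.039, 0.999, 0.001]
contact_force: [0.4, 0.7, -1.9]
gripper_width: 0.238
```

play_rows --commands '[{"dx": 0,"dy": 0,"dz": 0.2,"rx": 0,"ry": 0,"rz": 0,"claw": 1},{"dx": 0,"dy": 0,"dz": 0.3,"rx": 0,"ry": 0,"rz": 0,"claw": 1},{"dx": 0,"dy": 0,"dz": 0.3,"rx": 0,"ry": 0,"rz": 0,"claw": 1}]'

```text
time: 13.05
tool_pos: [0.5533, -0.3402, 0.0698]
tool_rot: [-0.002, -0.039, 0.999, 0.001]
contact_force: [-0.5, 0.2, -1.5]
gripper_width: 0.236
```

play_rows --commands '[{"dx": 0,"dy": 0,"dz": 0.2,"rx": 0,"ry": 0,"rz": 0,"claw": 1},{"dx": 0,"dy": 0,"dz": 0.4,"rx": 0,"ry": 0,"rz": 0,"claw": 1},{"dx": 0,"dy": 0,"dz": 0.4,"rx": 0,"ry": 0,"rz": 0,"claw": 1}]'

```text
time: 13.35
tool_pos: [0.553, -0.34, 0.0653]
tool_rot: [-0.003, -0.039, 0.999, 0.001]
contact_force: [0.0, -0.3, -1.8]
gripper_width: 0.24
```

Run:
```python
from h import *
snap('wrist','w13');_,im=snap('scene','s13'); crop(im,60,130,220,250,5,'pics/s13c.png')
_,im=snap('side','d13'); crop(im,300,200,430,320,6,'pics/d13c.png')
print(tool()[:3,3],monitor.state()['contact_force'])
```

```text
[ 0.55326528 -0.3401844   0.06570659] [ 0.24561234  0.37586279 -1.5759996 ]
```

View pics/d13c.png

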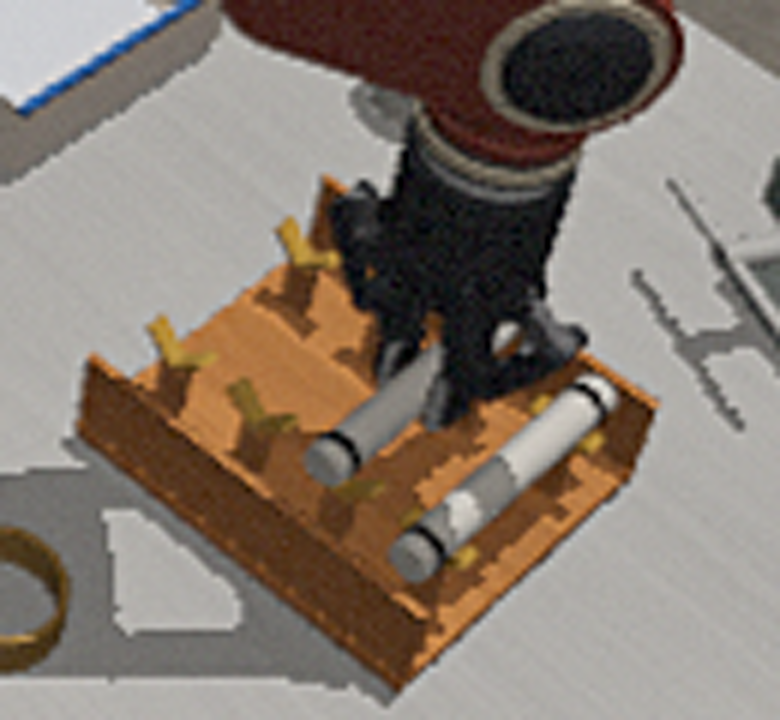

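View pics/w13.png

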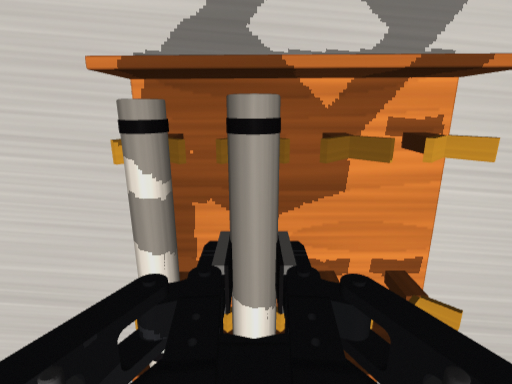

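Bar B is visibly still above its groove, so the closing pads carried it higher in the grip. Continuing down until contact.

play_rows --commands '[{"dx": 0,"dy": 0,"dz": 0.4,"rx": 0,"ry": 0,"rz": 0,"claw": 1},{"dx": 0,"dy": 0,"dz": 0.8,"rx": 0,"ry": 0,"rz": 0,"claw": 1},{"dx": 0,"dy": 0,"dz": 1.2,"rx": 0,"ry": 0,"rz": 0,"claw": 1},{"dx": 0,"dy": 0,"dz": 1.2,"rx": 0,"ry": 0,"rz": 0,"claw": 1}]'

```text
time: 13.9
tool_pos: [0.5526, -0.3397, 0.0524]
tool_rot: [-0.003, -0.039, 0.999, 0.001]
contact_force: [0.2, 0.3, -1.9]
gripper_width: 0.235
```

play_rows --commands '[{"dx": 0,"dy": 0,"dz": 0.3,"rx": 0,"ry": 0,"rz": 0,"claw": 1},{"dx": 0,"dy": 0,"dz": 0.5,"rx": 0,"ry": 0,"rz": 0,"claw": 1},{"dx": 0,"dy": 0,"dz": 0.5,"rx": 0,"ry": 0,"rz": 0,"claw": 1}]'

```text
time: 14.2
tool_pos: [0.5523, -0.3395, 0.0469]
tool_rot: [-0.003, -0.039, 0.999, 0.002]
contact_force: [0.2, 0.2, -1.2]
gripper_width: 0.235
```

play_rows --commands '[{"dx": 0,"dy": -0.1,"dz": 0.3,"rx": 0,"ry": 0,"rz": 0,"claw": 1},{"dx": 0,"dy": -0.1,"dz": 0.5,"rx": 0,"ry": 0,"rz": 0,"claw": 1},{"dx": 0,"dy": -0.1,"dz": 0.5,"rx": 0,"ry": 0,"rz": 0,"claw": 1}]'

```text
time: 14.5
tool_pos: [0.5529, -0.3404, 0.0454]
tool_rot: [-0.004, -0.039, 0.999, 0.002]
contact_force: [-6.7, 6.5, 14.2]
gripper_width: 0.232
```

Run:
```python
from h import *
snap('wrist','w14')
_,im=snap('side','d14'); crop(im,300,200,430,320,6,'pics/d14c.png')
print(tool()[:3,3],monitor.state()['contact_force'])
```

```text
[ 0.55284876 -0.34043665  0.0453996 ] [-6.66985173  6.34668354 14.33754366]
```

View pics/d14c.png

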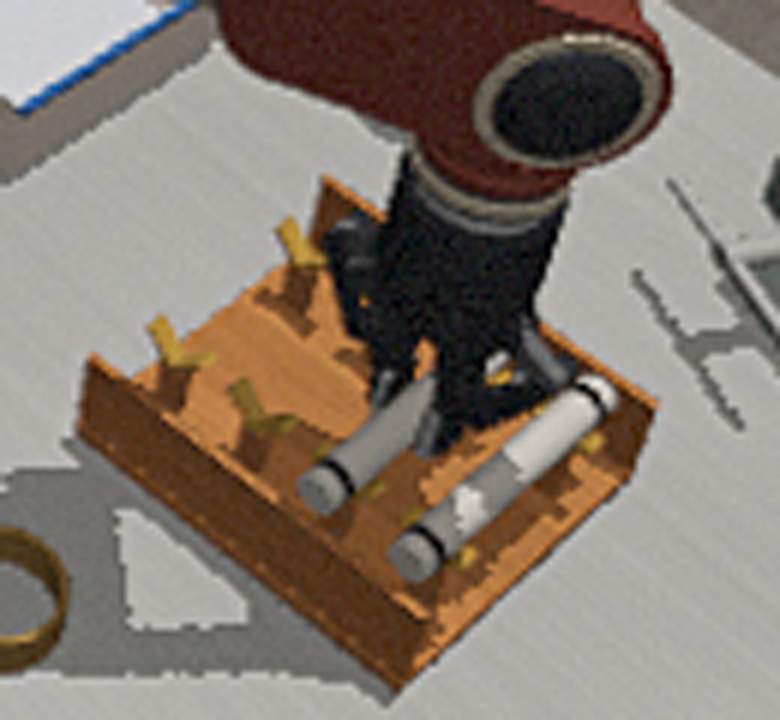

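View pics/w14.png

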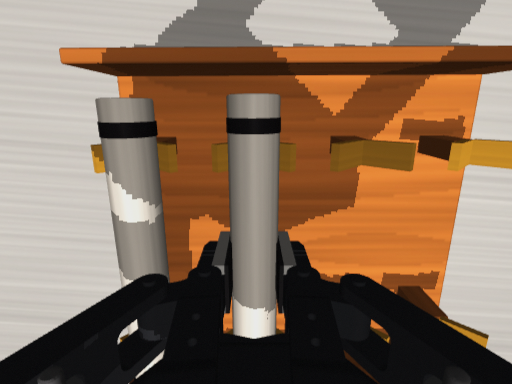

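Contact at TCP 0.0454 (14 N up), so the bar is seated. Releasing.

play_rows --commands '[{"dx": 0,"dy": 0,"dz": 0,"rx": 0,"ry": 0,"rz": 0,"claw": 0.6},{"dx": 0,"dy": 0,"dz": 0,"rx": 0,"ry": 0,"rz": 0,"claw": 0.6},{"dx": 0,"dy": 0,"dz": 0,"rx": 0,"ry": 0,"rz": 0,"claw": 0.6},{"dx": 0,"dy": 0,"dz": -2,"rx": 0,"ry": 0,"rz": 0,"claw": 0.6},{"dx": 0,"dy": 0,"dz": -6,"rx": 0,"ry": 0,"rz": 0,"claw": 0.57}]'

```text
time: 15.1
tool_pos: [0.5505, -0.3387, 0.1008]
tool_rot: [-0.007, -0.039, 0.999, 0.005]
contact_force: [-0.1, -0.3, -0.4]
gripper_width: 0.436
```

play_rows --commands '[{"dx": 0,"dy": 0,"dz": -5,"rx": 0,"ry": 0,"rz": 0,"claw": 0.53},{"dx": 0,"dy": 0,"dz": -10,"rx": 0,"ry": 0,"rz": 0,"claw": 0.53},{"dx": 0,"dy": 0,"dz": -12,"rx": 0,"ry": 0,"rz": 0,"claw": 0.53}]'

```text
time: 15.4
tool_pos: [0.5542, -0.3414, 0.2273]
tool_rot: [-0.004, -0.039, 0.999, 0.002]
contact_force: [0.8, -0.6, 1.6]
gripper_width: 0.475
```

Run:
```python
from h import *
snap('wrist','w15')
print(rel([.6148,.2543,.2],np.radians(93.2)),tool()[:3,3])
```

```text
[array([-10.59,  58.98,   3.04]), array([ 0.002, -0.005,  0.021])] [ 0.55494559 -0.34195535  0.22951841]
```

View pics/w15.png

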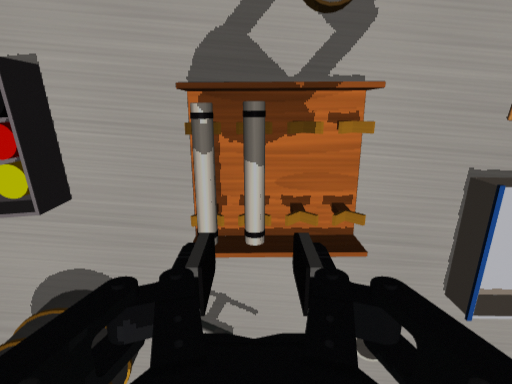

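Two bars are seated, at columns 205 and 254. Next is bar C.

play_rows --commands '[{"dx": -1,"dy": 4.6,"dz": 0,"rx": 0,"ry": 0,"rz": 0.02,"claw": 0.53},{"dx": -2,"dy": 9.2,"dz": 0,"rx": 0,"ry": 0,"rz": 0.02,"claw": 0.53},{"dx": -3,"dy": 13.8,"dz": 0,"rx": 0,"ry": 0,"rz": 0.02,"claw": 0.53},{"dx": -4,"dy": 18.4,"dz": 0,"rx": 0,"ry": 0,"rz": 0.02,"claw": 0.53},{"dx": -5,"dy": 23,"dz": 0,"rx": 0,"ry": 0,"rz": 0.02,"claw": 0.53}]'

```text
time: 15.95
tool_pos: [0.5866, -0.107, 0.2284]
tool_rot: [-0.003, -0.028, 1.0, 0.001]
contact_force: [0.9, 0.2, -0.3]
gripper_width: 0.473
```

play_rows --commands '[{"dx": -1,"dy": 4.6,"dz": 0,"rx": 0,"ry": 0,"rz": 0,"claw": 0.53},{"dx": -2,"dy": 9.2,"dz": 0,"rx": 0,"ry": 0,"rz": 0,"claw": 0.53},{"dx": -3,"dy": 13.8,"dz": 0,"rx": 0,"ry": 0,"rz": 0,"claw": 0.53},{"dx": -4,"dy": 18.4,"dz": 0,"rx": 0,"ry": 0,"rz": 0,"claw": 0.53},{"dx": -5,"dy": 23,"dz": 0,"rx": 0,"ry": 0,"rz": 0,"claw": 0.53}]'

```text
time: 16.45
tool_pos: [0.623, 0.1273, 0.2273]
tool_rot: [-0.004, -0.028, 1.0, 0.001]
contact_force: [0.8, 0.4, -0.1]
gripper_width: 0.469
```

Run:
```python
from h import *
print(rel([.6148,.2543,.18],np.radians(93.2)),tool()[:3,3])
```

```text
[array([ 0.07, 12.71,  4.76]), array([ 0.003, -0.008,  0.001])] [0.62304285 0.12732721 0.22725597]
```

play_rows --commands '[{"dx": 0.1,"dy": 4.5,"dz": 1,"rx": 0.003,"ry": -0.008,"rz": 0,"claw": 0.53},{"dx": 0.1,"dy": 9,"dz": 3,"rx": 0.003,"ry": -0.008,"rz": 0,"claw": 0.53},{"dx": 0.1,"dy": 12,"dz": 4.5,"rx": 0.003,"ry": -0.008,"rz": 0,"claw": 0.53},{"dx": 0.1,"dy": 12.7,"dz": 5,"rx": 0.003,"ry": -0.008,"rz": 0,"claw": 0.53},{"dx": 0.1,"dy": 12.7,"dz": 5,"rx": 0.003,"ry": -0.008,"rz": 0,"claw": 0.53}]'

```text
time: 16.95
tool_pos: [0.6132, 0.2546, 0.175]
tool_rot: [-0.002, -0.029, 1.0, -0.001]
contact_force: [-0.2, -1.1, 1.1]
gripper_width: 0.469
```

Run:
```python
from h import *
snap('wrist','w16')
print(rel([.6148,.2545,.100],np.radians(93.2)),tool()[:3,3])
```

```text
[array([-0.08,  0.09,  7.65]), array([-0.002, -0.001,  0.001])] [0.6141456  0.25367147 0.17649573]
```

View pics/w16.png

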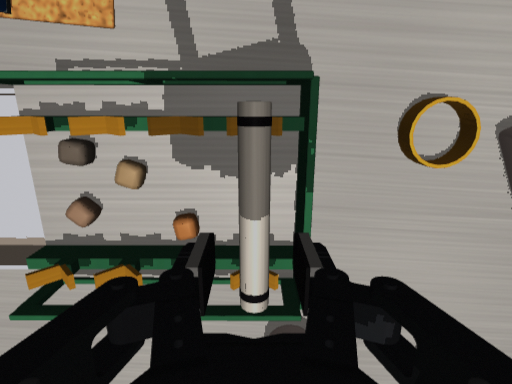

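Four stones are visible at (76,151), (130,173), (84,211) and (186,226), and none near bar C. The back wall is close to the outer finger, so I'll narrow the jaws and stay higher.

play_rows --commands '[{"dx": -0.1,"dy": 0,"dz": 2,"rx": 0,"ry": 0,"rz": 0,"claw": 0.6},{"dx": -0.1,"dy": 0,"dz": 4,"rx": 0,"ry": 0,"rz": 0,"claw": 0.62},{"dx": -0.1,"dy": 0,"dz": 5,"rx": 0,"ry": 0,"rz": 0,"claw": 0.62},{"dx": -0.1,"dy": 0,"dz": 5.4,"rx": 0,"ry": 0,"rz": 0,"claw": 0.62},{"dx": -0.1,"dy": 0,"dz": 5.4,"rx": 0,"ry": 0,"rz": 0,"claw": 0.62}]'

```text
time: 17.5
tool_pos: [0.6154, 0.2528, 0.1227]
tool_rot: [-0.001, -0.028, 1.0, -0.001]
contact_force: [0.2, -0.6, 0.1]
gripper_width: 0.378
```

Run:
```python
from h import *
snap('wrist','w17')
print(rel([.6148,.2540,.104],np.radians(93.2)),tool()[:3,3])
```

```text
[array([0.09, 0.09, 1.94]), array([-0.001, -0.   ,  0.001])] [0.61572    0.25317918 0.12342392]
```

View pics/w17.png

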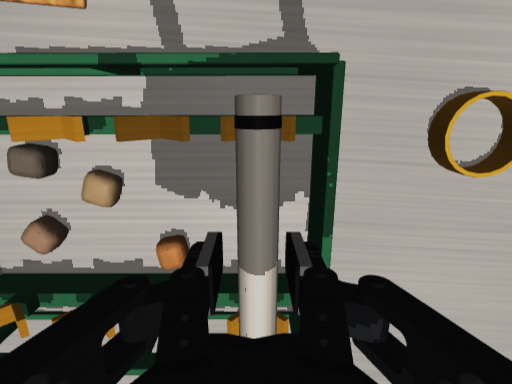

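play_rows --commands '[{"dx": 0.1,"dy": 0.1,"dz": 0.8,"rx": 0,"ry": 0,"rz": 0,"claw": 0.62},{"dx": 0.1,"dy": 0.1,"dz": 1.5,"rx": 0,"ry": 0,"rz": 0,"claw": 0.62},{"dx": 0.1,"dy": 0.1,"dz": 1.9,"rx": 0,"ry": 0,"rz": 0,"claw": 0.62},{"dx": 0.1,"dy": 0.1,"dz": 1.9,"rx": 0,"ry": 0,"rz": 0,"claw": 0.62}]'

```text
time: 17.95
tool_pos: [0.6139, 0.2539, 0.1032]
tool_rot: [-0.001, -0.028, 1.0, -0.001]
contact_force: [-0.8, 0.0, -1.1]
gripper_width: 0.38
```

play_rows --commands '[{"dx": 0,"dy": 0,"dz": 0,"rx": 0,"ry": 0,"rz": 0,"claw": 0.8},{"dx": 0,"dy": 0,"dz": 0,"rx": 0,"ry": 0,"rz": 0,"claw": 1},{"dx": 0,"dy": 0,"dz": 0,"rx": 0,"ry": 0,"rz": 0,"claw": 1},{"dx": 0,"dy": 0,"dz": 0,"rx": 0,"ry": 0,"rz": 0,"claw": 1}]'

```text
time: 18.35
tool_pos: [0.6141, 0.2547, 0.1036]
tool_rot: [-0.001, -0.028, 1.0, -0.0]
contact_force: [-1.0, 4.2, 2.1]
gripper_width: 0.234
```

play_rows --commands '[{"dx": 0,"dy": 0,"dz": -2,"rx": 0,"ry": 0,"rz": 0,"claw": 1},{"dx": 0,"dy": 0,"dz": -6,"rx": 0,"ry": 0,"rz": 0,"claw": 1},{"dx": 0,"dy": -2,"dz": -10,"rx": 0,"ry": 0,"rz": 0,"claw": 1},{"dx": 0,"dy": -6,"dz": -13,"rx": 0,"ry": 0,"rz": 0,"claw": 1},{"dx": 0,"dy": -10,"dz": -14,"rx": 0,"ry": 0,"rz": 0,"claw": 1}]'

```text
time: 18.85
tool_pos: [0.6215, 0.1539, 0.2486]
tool_rot: [0.003, -0.029, 1.0, -0.001]
contact_force: [0.9, -0.3, -0.7]
gripper_width: 0.234
```

Run:
```python
from h import *
snap('wrist','w18')
print(rel([.5494,-.2887,.16],np.radians(94.6)),tool()[:3,3])
```

```text
[array([  9.63, -43.13,   9.12]), array([-0.007,  0.006, -0.028])] [0.62229143 0.1476753  0.24883896]
```

View pics/w18.png

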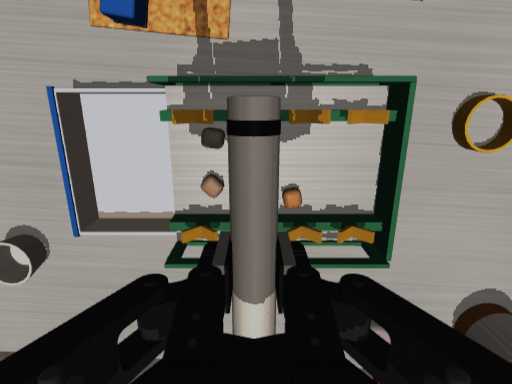

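Bar C is held. It goes to groove +78, which leaves the most room.

play_rows --commands '[{"dx": 1,"dy": -4.6,"dz": 0,"rx": 0,"ry": 0,"rz": -0.01,"claw": 1},{"dx": 2,"dy": -9.2,"dz": 0,"rx": 0,"ry": 0,"rz": -0.023,"claw": 1},{"dx": 3,"dy": -13.8,"dz": 0,"rx": 0,"ry": 0,"rz": -0.023,"claw": 1},{"dx": 4,"dy": -18.4,"dz": 0,"rx": 0,"ry": 0,"rz": -0.023,"claw": 1},{"dx": 5,"dy": -22,"dz": 0,"rx": 0,"ry": 0,"rz": -0.023,"claw": 1}]'

```text
time: 19.4
tool_pos: [0.5827, -0.0775, 0.2492]
tool_rot: [0.002, -0.037, 0.999, -0.004]
contact_force: [0.1, 0.1, -0.9]
gripper_width: 0.231
```

Run:
```python
from h import *
print(rel([.5452,-.2369,.16],np.radians(94.6)),tool()[:3,3])
```

```text
[array([  4.95, -15.54,   9.03]), array([-0.008,  0.004, -0.006])] [ 0.58271686 -0.07751244  0.2492047 ]
```

play_rows --commands '[{"dx": 1.2,"dy": -4.5,"dz": 0,"rx": -0.008,"ry": 0.004,"rz": -0.006,"claw": 1},{"dx": 2.5,"dy": -9,"dz": 1,"rx": -0.008,"ry": 0.004,"rz": -0.006,"claw": 1},{"dx": 4,"dy": -13,"dz": 4,"rx": -0.008,"ry": 0.004,"rz": -0.006,"claw": 1},{"dx": 4.9,"dy": -15.5,"dz": 7,"rx": -0.008,"ry": 0.004,"rz": -0.006,"claw": 1},{"dx": 4.9,"dy": -15.5,"dz": 8.5,"rx": -0.008,"ry": 0.004,"rz": -0.006,"claw": 1}]'

```text
time: 19.9
tool_pos: [0.5424, -0.239, 0.1611]
tool_rot: [-0.003, -0.038, 0.999, 0.001]
contact_force: [0.9, 0.7, -1.4]
gripper_width: 0.233
```

Run:
```python
from h import *
snap('wrist','w19')
print(rel([.5452,-.2369,.07],np.radians(94.6)),tool()[:3,3])
```

```text
[array([-0.38, -0.09,  8.89]), array([ 0.005, -0.008, -0.004])] [ 0.54208738 -0.23663502  0.15897114]
```

View pics/w19.png

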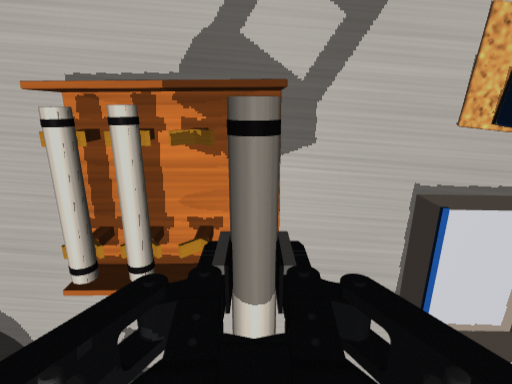

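play_rows --commands '[{"dx": -0.4,"dy": -0.1,"dz": 3,"rx": 0.005,"ry": -0.008,"rz": -0.004,"claw": 1},{"dx": -0.4,"dy": -0.1,"dz": 6,"rx": 0.005,"ry": -0.008,"rz": -0.004,"claw": 1},{"dx": -0.4,"dy": -0.1,"dz": 8,"rx": 0.005,"ry": -0.008,"rz": -0.004,"claw": 1},{"dx": -0.4,"dy": -0.1,"dz": 8.9,"rx": 0.005,"ry": -0.008,"rz": -0.004,"claw": 1},{"dx": -0.4,"dy": -0.1,"dz": 8.9,"rx": 0.005,"ry": -0.008,"rz": -0.004,"claw": 1}]'

```text
time: 20.45
tool_pos: [0.5449, -0.2358, 0.0689]
tool_rot: [-0.001, -0.041, 0.999, 0.0]
contact_force: [-0.6, -0.3, -1.0]
gripper_width: 0.233
```

Run:
```python
from h import *
snap('wrist','w20')
print(rel([.5452,-.2369,.0466],np.radians(94.6)),tool()[:3,3])
```

```text
[array([ 0.06, -0.03,  2.38]), array([-0.001, -0.   ,  0.001])] [ 0.54581544 -0.23651266  0.07043639]
```

View pics/w20.png

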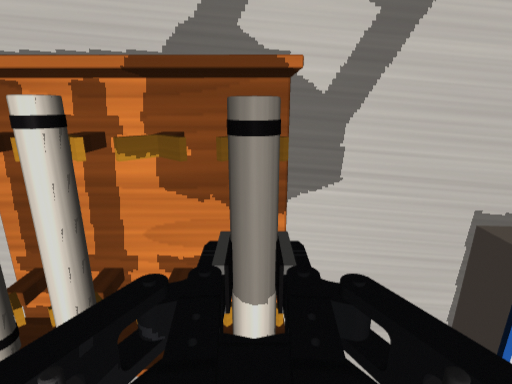

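play_rows --commands '[{"dx": 0,"dy": 0,"dz": 0.8,"rx": 0,"ry": 0,"rz": 0,"claw": 1},{"dx": 0,"dy": 0,"dz": 1.6,"rx": 0,"ry": 0,"rz": 0,"claw": 1},{"dx": 0,"dy": 0,"dz": 2.3,"rx": 0,"ry": 0,"rz": 0,"claw": 1},{"dx": 0,"dy": 0,"dz": 2.4,"rx": 0,"ry": 0,"rz": 0,"claw": 1},{"dx": 0,"dy": 0,"dz": 2.5,"rx": 0,"ry": 0,"rz": 0,"claw": 1}]'

```text
time: 21.0
tool_pos: [0.546, -0.2365, 0.0465]
tool_rot: [-0.0, -0.041, 0.999, -0.0]
contact_force: [-4.8, 3.2, 9.4]
gripper_width: 0.232
```

Seated (9.4 N contact). Releasing and lifting.

play_rows --commands '[{"dx": 0,"dy": 0,"dz": 0,"rx": 0,"ry": 0,"rz": 0,"claw": 0.55},{"dx": 0,"dy": 0,"dz": 0,"rx": 0,"ry": 0,"rz": 0,"claw": 0.55},{"dx": 0,"dy": 0,"dz": 0,"rx": 0,"ry": 0,"rz": 0,"claw": 0.55},{"dx": 0,"dy": 0,"dz": -3,"rx": 0,"ry": 0,"rz": 0,"claw": 0.55},{"dx": 0,"dy": 0,"dz": -7,"rx": 0,"ry": 0,"rz": 0,"claw": 0.5}]'

```text
time: 21.5
tool_pos: [0.5439, -0.2354, 0.1139]
tool_rot: [-0.003, -0.041, 0.999, 0.002]
contact_force: [1.4, -0.4, 0.6]
gripper_width: 0.501
```

play_rows --commands '[{"dx": 0,"dy": 0,"dz": -5,"rx": 0,"ry": 0,"rz": 0,"claw": 0.5},{"dx": 0,"dy": 0,"dz": -10,"rx": 0,"ry": 0,"rz": 0,"claw": 0.4},{"dx": 0,"dy": 0,"dz": -14,"rx": 0,"ry": 0,"rz": 0,"claw": 0.4}]'

```text
time: 21.8
tool_pos: [0.5451, -0.236, 0.2572]
tool_rot: [-0.002, -0.041, 0.999, 0.001]
contact_force: [-0.1, -0.3, 0.2]
gripper_width: 0.599
```

Run:
```python
from h import *
snap('wrist','w21')
_,im=snap('side','d21'); crop(im,300,200,430,320,6,'pics/d21c.png'); crop(im,210,120,350,260,4,'pics/d21s.png')
_,im=snap('scene','s21'); crop(im,155,150,345,345,3,'pics/s21c.png')
print(tool()[:3,3])
```

```text
[ 0.5465232  -0.23686283  0.2586676 ]
```

View pics/w21.png

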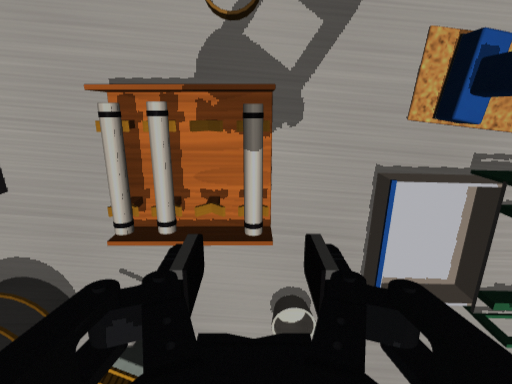

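View pics/d21c.png

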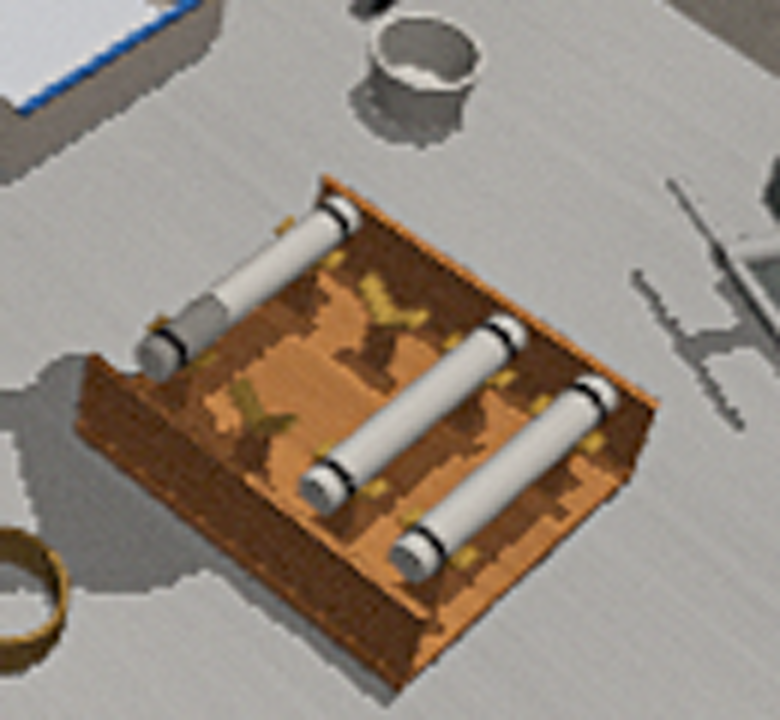

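View pics/d21s.png

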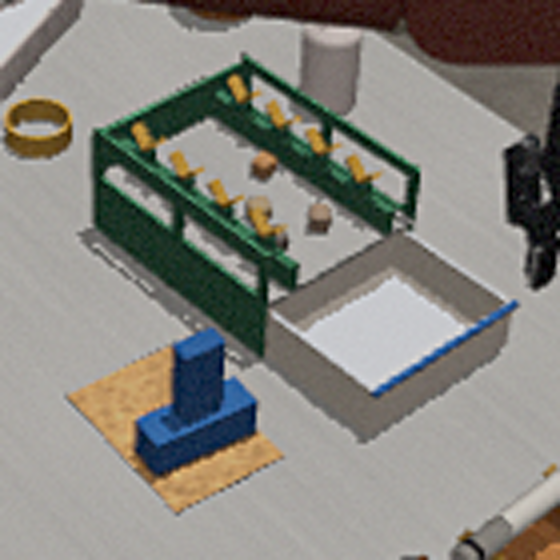

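View pics/s21c.png

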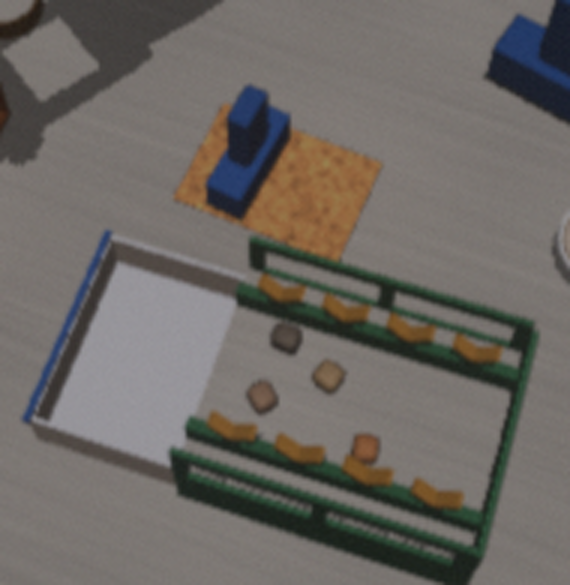

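All three bars are seated and four stones are clear on the floor. The smallest scraper is on the mat. Looking at it from above.

Run:
```python
from h import *
W,_=load('w21')
print([ray(W,u,.064).round(4) for u in ((112,113),(122,225),(157,113),(166,224),(253.5,115),(253.5,227))])
print(rel([.47,.02,.33],np.radians(93)),tool()[:3,3])
```

```text
[array([ 0.4939, -0.3932,  0.064 ]), array([ 0.623 , -0.3874,  0.064 ]), array([ 0.4899, -0.345 ,  0.064 ]), array([ 0.6174, -0.3352,  0.064 ]), array([ 0.4836, -0.2415,  0.064 ]), array([ 0.6128, -0.2309,  0.064 ])]
[array([ 5.54, 26.21, -7.17]), array([-0.001,  0.001,  0.029])] [ 0.5465232  -0.23686283  0.2586676 ]
```

play_rows --commands '[{"dx": 1,"dy": 4.5,"dz": -2,"rx": 0,"ry": 0,"rz": 0.03,"claw": 0.4},{"dx": 2,"dy": 9,"dz": -4,"rx": 0,"ry": 0,"rz": 0.03,"claw": 0.4},{"dx": 3,"dy": 13.5,"dz": -6,"rx": 0,"ry": 0,"rz": 0.03,"claw": 0.4},{"dx": 4,"dy": 18,"dz": -7,"rx": 0,"ry": 0,"rz": 0.03,"claw": 0.4},{"dx": 5,"dy": 22.5,"dz": -7,"rx": 0,"ry": 0,"rz": 0.03,"claw": 0.4}]'

```text
time: 22.45
tool_pos: [0.4778, -0.0151, 0.3285]
tool_rot: [0.001, -0.025, 1.0, -0.001]
contact_force: [1.1, 1.6, -0.3]
gripper_width: 0.603
```

play_rows --commands '[{"dx": 0.5,"dy": 3,"dz": 0,"rx": 0,"ry": 0,"rz": 0,"claw": 0.4},{"dx": 0.5,"dy": 3.5,"dz": 0,"rx": 0,"ry": 0,"rz": 0,"claw": 0.4},{"dx": 0.5,"dy": 3.5,"dz": 0,"rx": 0,"ry": 0,"rz": 0,"claw": 0.4},{"dx": 0.5,"dy": 3.5,"dz": 0,"rx": 0,"ry": 0,"rz": 0,"claw": 0.4}]'

```text
time: 22.85
tool_pos: [0.471, 0.0189, 0.3272]
tool_rot: [-0.0, -0.025, 1.0, -0.001]
contact_force: [0.4, -0.4, -0.5]
gripper_width: 0.599
```

Run:
```python
from h import *
_,im=snap('wrist','w22'); print(tool()[:3,3])
crop(im,130,0,400,200,3-.04,'pics/w22c.png')
```

```text
[0.47112726 0.01859701 0.32746503]
```

View pics/w22.png

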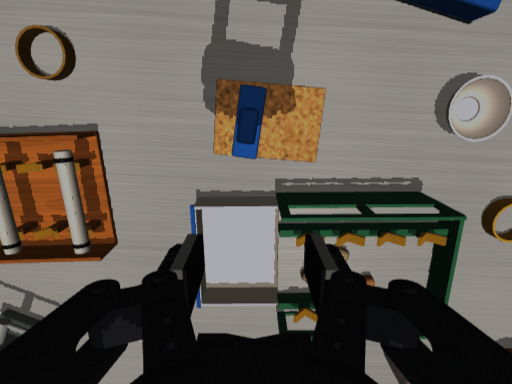

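Run:
```python
from h import *
W,im=load('w22')
x0,y0,s=205,70,6
crop(im,x0,y0,x0+130,y0+100,s,'pics/w22c.png')
```

```text
(no output)
```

View pics/w22c.png

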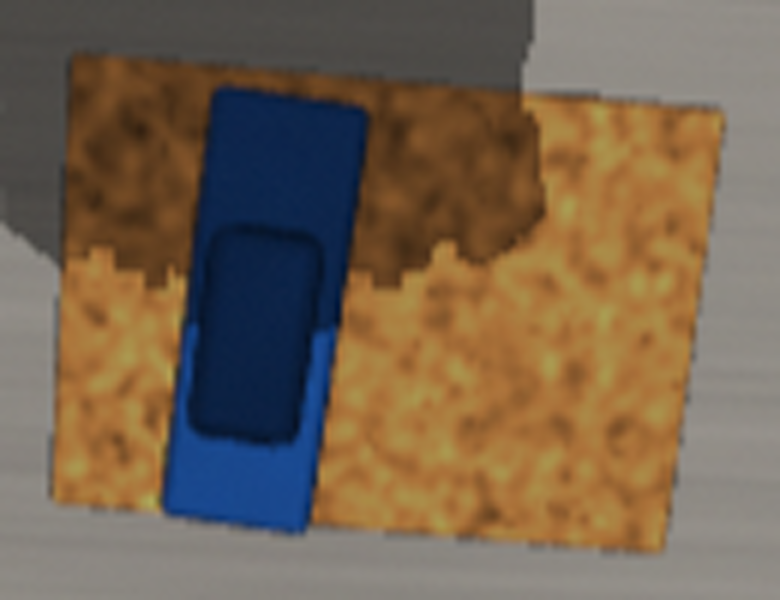

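Run:
```python
from h import *
W,im=load('w22')
f=lambda u,z:ray(W,(np.array(u)+.5)/6+(205,70)-.5,z)
for n,L,z in(('block',[(213,90),(368,108),(306,533),(163,513)],.044),('handle',[(207,226),(325,238),(297,443),(187,428)],.119),('mat',[(68,52),(725,107),(662,553),(50,502)],.004)):
    P=np.array([f(u,z) for u in L]); print(n,P.mean(0).round(4))
    a=(P[2]+P[3]-P[0]-P[1])/2; b=(P[1]+P[2]-P[0]-P[3])/2
    print('  x-axis yaw',np.degrees(np.arctan2(a[1],a[0])).round(2),np.linalg.norm(a).round(4),' y-axis',np.degrees(np.arctan2(b[1],b[0])).round(2)-90,np.linalg.norm(b).round(4))
```

```text
block [0.4232 0.0079 0.044 ]
  x-axis yaw -5.11 0.0956  y-axis -4.25 0.0343
handle [0.4223 0.0078 0.119 ]
  x-axis yaw -4.34 0.038  y-axis -3.75 0.0217
mat [0.4223 0.0359 0.004 ]
  x-axis yaw -1.71 0.1095  y-axis -1.7600000000000051 0.1593
```

The scraper is 98×36 mm as described (the smallest one), centred at (0.423, 0.008) with yaw about −4.4°. Approaching the handle.

Run:
```python
from h import *
print(rel([.4228,.0079,.074],np.radians(85.6)),tool()[:3,3])
```

```text
[array([ 4.87, -0.79, 25.35]), array([-0.001, -0.   ,  0.126])] [0.47112726 0.01859701 0.32746503]
```

play_rows --commands '[{"dx": 2,"dy": -0.4,"dz": 3,"rx": 0,"ry": 0,"rz": 0.06,"claw": 0.4},{"dx": 4,"dy": -0.8,"dz": 7,"rx": 0,"ry": 0,"rz": 0.126,"claw": 0.4},{"dx": 4.9,"dy": -0.8,"dz": 11,"rx": 0,"ry": 0,"rz": 0.126,"claw": 0.4},{"dx": 4.9,"dy": -0.8,"dz": 15,"rx": 0,"ry": 0,"rz": 0.126,"claw": 0.4},{"dx": 4.9,"dy": -0.8,"dz": 17,"rx": 0,"ry": 0,"rz": 0.126,"claw": 0.4}]'

```text
time: 23.4
tool_pos: [0.4202, 0.007, 0.153]
tool_rot: [-0.003, 0.04, 0.999, -0.0]
contact_force: [0.3, 0.3, 1.2]
gripper_width: 0.605
```

Run:
```python
from h import *
snap('wrist','w23')
print(rel([.4228,.0079,.074],np.radians(85.6)),tool()[:3,3])
```

```text
[array([-0.46,  0.1 ,  7.66]), array([-0.001, -0.01 , -0.002])] [0.41894949 0.00726893 0.15061544]
```

View pics/w23.png

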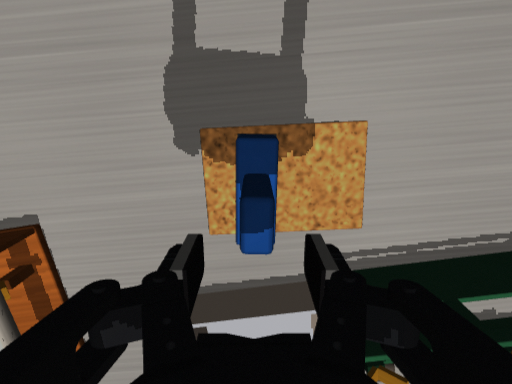

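play_rows --commands '[{"dx": -0.4,"dy": 0.1,"dz": 2.5,"rx": 0,"ry": -0.01,"rz": 0,"claw": 0.4},{"dx": -0.4,"dy": 0.1,"dz": 5,"rx": 0,"ry": -0.01,"rz": 0,"claw": 0.4},{"dx": -0.4,"dy": 0.1,"dz": 6.5,"rx": 0,"ry": -0.01,"rz": 0,"claw": 0.4},{"dx": -0.4,"dy": 0.1,"dz": 7.4,"rx": 0,"ry": -0.01,"rz": 0,"claw": 0.4},{"dx": -0.4,"dy": 0.1,"dz": 7.6,"rx": 0,"ry": -0.01,"rz": 0,"claw": 0.4}]'

```text
time: 23.95
tool_pos: [0.4221, 0.0074, 0.0741]
tool_rot: [-0.001, 0.04, 0.999, -0.0]
contact_force: [0.4, 0.3, 0.3]
gripper_width: 0.599
```

Run:
```python
from h import *
snap('wrist','w24')
print(rel([.4228,.0079,.074],np.radians(85.6)),tool()[:3,3])
_,im=snap('side','d24'); crop(im,210,180,330,270,6,'pics/d24c.png')
```

```text
[array([-0.03,  0.05,  0.06]), array([-0.001, -0.001, -0.003])] [0.42243783 0.00741881 0.0745907 ]
```

View pics/w24.png

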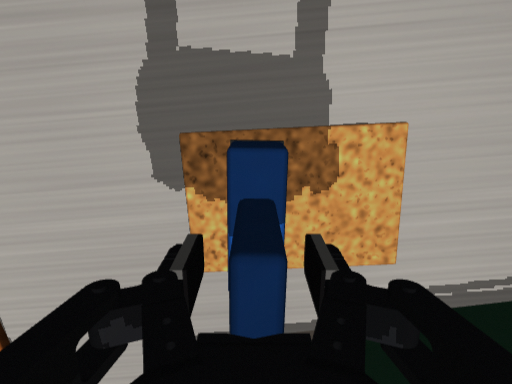

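View pics/d24c.png

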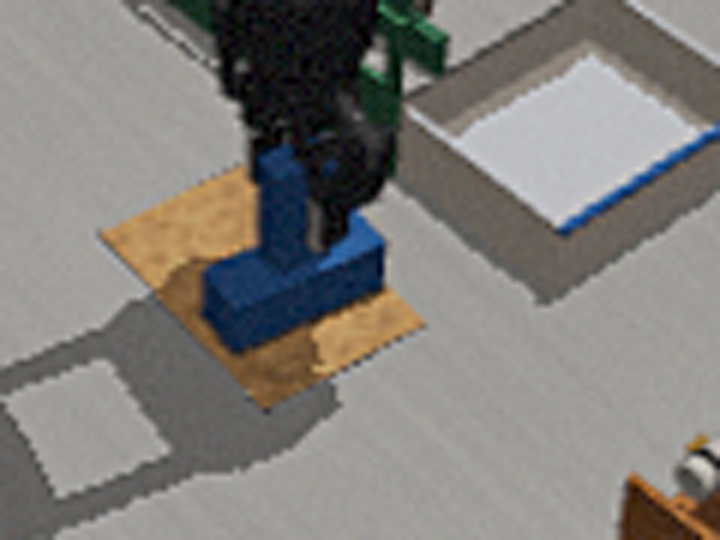

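Fingers straddle the handle (columns 230–287). Closing.

play_rows --commands '[{"dx": 0,"dy": 0,"dz": 0,"rx": 0,"ry": 0,"rz": 0,"claw": 0.6},{"dx": 0,"dy": 0,"dz": 0,"rx": 0,"ry": 0,"rz": 0,"claw": 0.8},{"dx": 0,"dy": 0,"dz": 0,"rx": 0,"ry": 0,"rz": 0,"claw": 1},{"dx": 0,"dy": 0,"dz": 0,"rx": 0,"ry": 0,"rz": 0,"claw": 1},{"dx": 0,"dy": 0,"dz": 0,"rx": 0,"ry": 0,"rz": 0,"claw": 1}]'

```text
time: 24.55
tool_pos: [0.4239, 0.0075, 0.0766]
tool_rot: [0.001, 0.04, 0.999, -0.0]
contact_force: [-0.3, 0.6, 4.9]
gripper_width: 0.249
```

Run:
```python
from h import *
print(tool()[:3,3],monitor.state()['gripper_width'], np.degrees(np.arctan2(*tool()[[1,0],1])))
snap('wrist','w25')
```

```text
[0.42387369 0.00751817 0.07657171] 0.24887055157361412 85.43500162236965
```

play_rows --commands '[{"dx": 0,"dy": 0,"dz": -1,"rx": 0,"ry": 0,"rz": 0,"claw": 1},{"dx": 0,"dy": 0,"dz": -4,"rx": 0,"ry": 0,"rz": 0,"claw": 1},{"dx": 0,"dy": 0,"dz": -8,"rx": 0,"ry": 0,"rz": 0,"claw": 1},{"dx": 0,"dy": 0,"dz": -13,"rx": 0,"ry": 0,"rz": 0,"claw": 1},{"dx": 0,"dy": 0,"dz": -17,"rx": 0,"ry": 0,"rz": 0,"claw": 1}]'

```text
time: 25.1
tool_pos: [0.423, 0.0077, 0.2489]
tool_rot: [0.002, 0.04, 0.999, -0.001]
contact_force: [1.0, 0.4, -2.0]
gripper_width: 0.252
```

Run:
```python
from h import *
W,im=snap('wrist','w26')
th=np.radians(3.3); c=np.array([.6177,.1764]); sx=np.array([np.cos(th),np.sin(th)]); sy=np.array([-np.sin(th),np.cos(th)])
p=c+.072*sy; print(p, rel([p[0],p[1],.22],np.radians(93.3)),tool()[:3,3],monitor.state()['gripper_width'],monitor.state()['contact_force'])
```

```text
[0.61355539 0.24828061] [array([-16.7 ,  25.53,   3.89]), array([-0.003,  0.015, -0.137])] [0.42619634 0.00721366 0.25685432] 0.2526784917606097 [2.58437957 0.30435381 3.77036534]
```

View pics/w26.png

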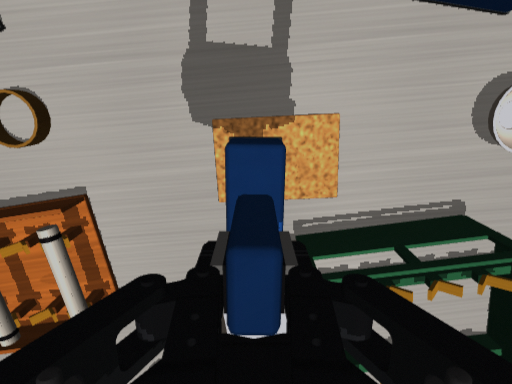

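Scraper held; its underside is 72.6 mm below the TCP. Carrying it to the back of the sieve lane.

play_rows --commands '[{"dx": -2.6,"dy": 4,"dz": 0,"rx": 0,"ry": 0,"rz": -0.03,"claw": 1},{"dx": -5.2,"dy": 8,"dz": 0,"rx": 0,"ry": 0,"rz": -0.06,"claw": 1},{"dx": -7.8,"dy": 12,"dz": 0,"rx": 0,"ry": 0,"rz": -0.1,"claw": 1},{"dx": -10.4,"dy": 16,"dz": 0,"rx": 0,"ry": 0,"rz": -0.137,"claw": 1},{"dx": -13,"dy": 20,"dz": 0,"rx": 0,"ry": 0,"rz": -0.137,"claw": 1}]'

```text
time: 25.65
tool_pos: [0.572, 0.1978, 0.2575]
tool_rot: [0.007, -0.029, 1.0, -0.002]
contact_force: [0.6, -0.8, -1.3]
gripper_width: 0.249
```

Run:
```python
from h import *
print(rel([.6136,.2483,.24],np.radians(93.3)),tool()[:3,3],monitor.state()['gripper_width'])
```

```text
[array([-4.43,  4.8 ,  1.78]), array([-0.005,  0.014,  0.001])] [0.57198048 0.19784975 0.25749154] 0.24859516949091592
```

play_rows --commands '[{"dx": -2.4,"dy": 2.4,"dz": 0,"rx": -0.005,"ry": 0.014,"rz": 0,"claw": 1},{"dx": -4.4,"dy": 4.8,"dz": 1,"rx": -0.005,"ry": 0.014,"rz": 0,"claw": 1},{"dx": -4.4,"dy": 4.8,"dz": 1.8,"rx": -0.005,"ry": 0.014,"rz": 0,"claw": 1},{"dx": -4.4,"dy": 4.8,"dz": 1.8,"rx": -0.005,"ry": 0.014,"rz": 0,"claw": 1}]'

```text
time: 26.05
tool_pos: [0.6119, 0.248, 0.2365]
tool_rot: [-0.003, -0.03, 1.0, -0.001]
contact_force: [-0.4, 0.2, -1.8]
gripper_width: 0.248
```

Run:
```python
from h import *
snap('wrist','w27')
print(rel([.6136,.2483,.24],np.radians(93.3)),tool()[:3,3],monitor.state()['gripper_width'])
_,im=snap('side','d27'); crop(im,210,90,350,220,5,'pics/d27c.png')
_,im=snap('scene','s27'); crop(im,200,200,350,345,5,'pics/s27c.png')
```

```text
[array([-0.15,  0.06, -0.22]), array([-0.002, -0.004,  0.001])] [0.61211529 0.24757763 0.23781841] 0.25013901094771174
```

View pics/w27.png

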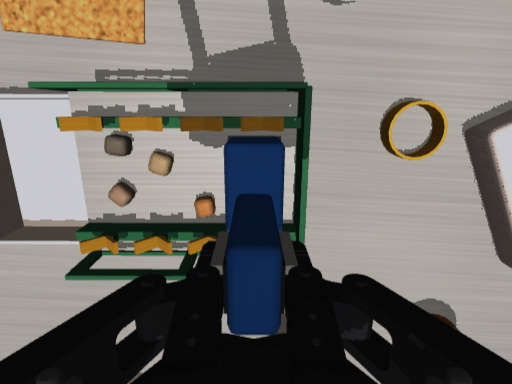

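View pics/d27c.png

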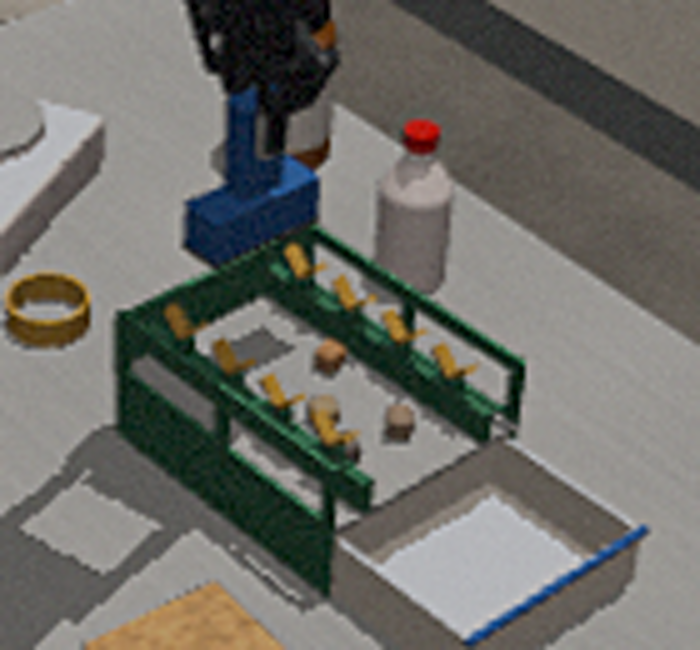

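View pics/s27c.png

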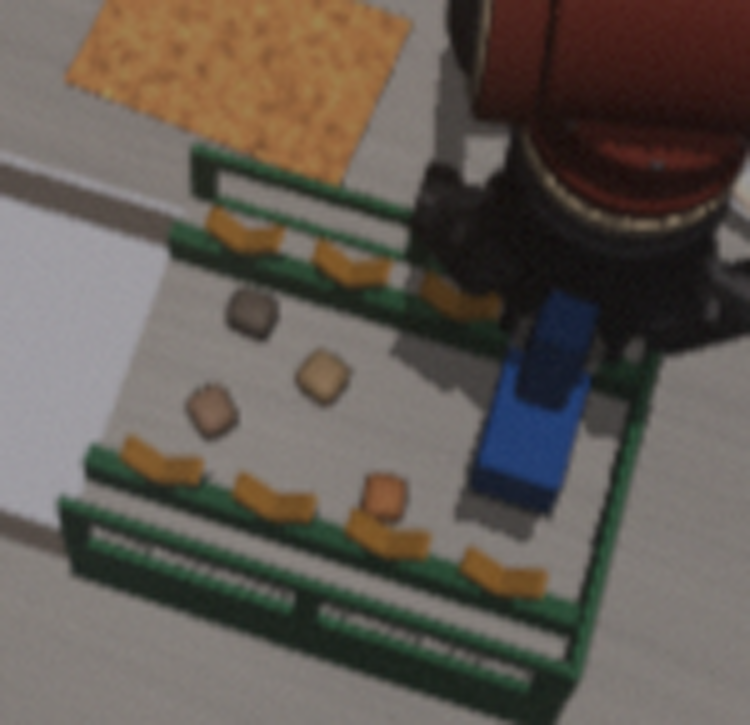

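Run:
```python
from h import *
W,im=load('w27'); crop(im,40,70,320,290,2.85,'pics/w27c.png')
p=ray(W,(255,139),.2378-.0326); print('block near edge',p, 'tool frame', (tool()[:3,:3].T@(p-tool()[:3,3])))
```

```text
block near edge [0.55903153 0.24491164 0.2052    ] tool frame [0.05382358 0.00068689 0.03482385]
```

View pics/w27c.png

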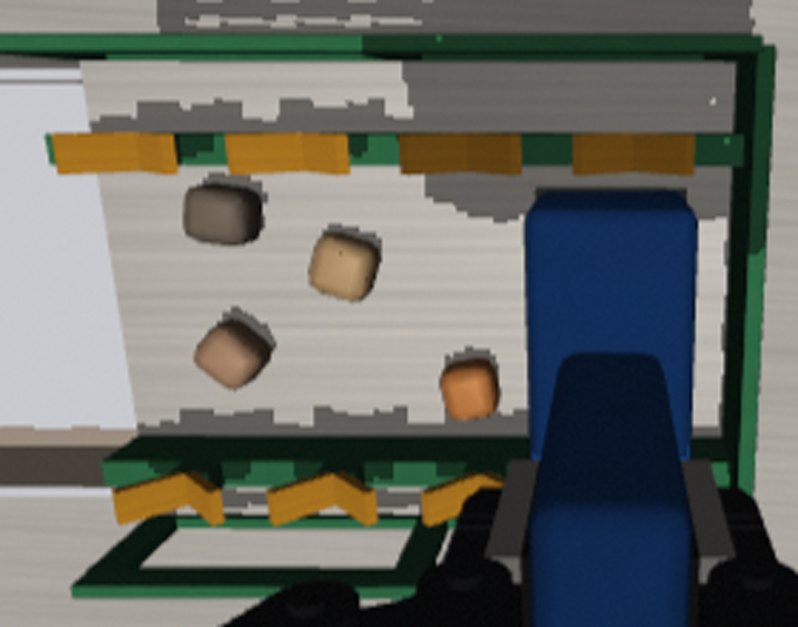

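Run:
```python
from h import *
W,im=load('w27')
f=lambda u,z:ray(W,(np.array(u)+.5)/2.85+(40,70)-.5,z)
th=np.radians(3.3); c=np.array([.6177,.1764]); sx=np.array([np.cos(th),np.sin(th)]); sy=np.array([-np.sin(th),np.cos(th)])
S=lambda p:np.array([(p[:2]-c)@sx,(p[:2]-c)@sy]).round(4)
for n,u,z in(('near rail in top',(200,167),.088),('near2',(550,165),.088),('far rail bottom',(200,437),.062),('far2',(500,436),.062),('far top',(240,461),.088),('floor end',(85,62),.062),('end2',(137,430),.062),('bw top',(735,62),.106)):
    print(n,S(f(u,z)))
for n,u in dict(dark=(222,215),tan=(345,265),pink=(233,350),or_=(470,390)).items(): print(n,S(f(u,.072)))
print('blk top edge',S(f((610,193),.2052)), S(f((690,300),.2052)),S(f((527,300),.2052)))
print('TCP',S(tool()[:3,3]))
# independent: scene & side views of block top
```

```text
near rail in top [-0.0526 -0.0654]
near2 [-0.0535  0.0509]
far rail bottom [ 0.0537 -0.091 ]
far2 [0.053  0.0276]
far top [ 0.0527 -0.0643]
floor end [-0.0868 -0.1133]
end2 [ 0.0508 -0.1155]
bw top [-0.0851  0.1084]
dark [-0.0348 -0.0672]
tan [-0.0169 -0.0249]
pink [ 0.0151 -0.0692]
or_ [0.0305 0.0183]
blk top edge [-0.0555  0.071 ] [-0.0337  0.0876] [-0.0336  0.0539]
TCP [-0.0008  0.0711]
```

Run:
```python
from h import *
ims=[]
for n in('w24','w25','w26','w27'):
    W,im=load(n); ims.append(cv2.resize(im[120:190,215:300],None,fx=2.3,fy=5))
cv2.imwrite('pics/cmp.png',np.hstack(ims))
```

```text
(no output)
```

View pics/cmp.png

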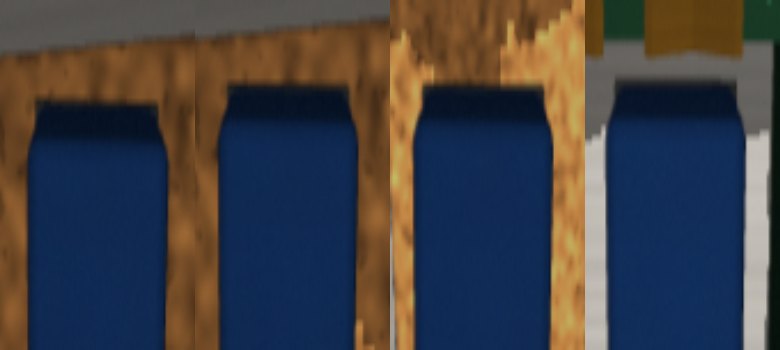

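Run:
```python
from h import *
th=np.radians(3.3); c=np.array([.6177,.1764]); sx=np.array([np.cos(th),np.sin(th)]); sy=np.array([-np.sin(th),np.cos(th)])
S=lambda p:np.array([(p[:2]-c)@sx,(p[:2]-c)@sy]).round(4)
W,im=load('w27')
print(S(ray(W,(255,143.2),.2052)),S(ray(W,(255,136),.1652)))
W,im=load('w25')
print(ray(W,(255,143.6),.044), W and 0)
W,im=load('w24')
print(ray(W,(255,147.6),.044))
# bilinear: sides yaw from left edge columns at two rows w27
W,im=load('w27'); hsv=cv2.cvtColor(im,cv2.COLOR_BGR2HSV)
m=cv2.inRange(hsv,(100,120,30),(130,255,255))
for r in(148,160,175,190): 
    xs=np.where(m[r,200:310])[0]+200; print(r,xs.min(),xs.max(), S(ray(W,(xs.min()-.5,r),.2052)),S(ray(W,(xs.max()+.5,r),.2052)))
```

```text
[-0.0522  0.0718] [-0.0527  0.0719]
[0.37418895 0.01155021 0.044     ] 0
[0.3742457  0.01127763 0.044     ]
148 225 284 [-0.0495  0.0542] [-0.0495  0.0888]
160 225 283 [-0.0425  0.0541] [-0.0426  0.0884]
175 225 283 [-0.0336  0.0538] [-0.0337  0.0886]
190 226 282 [-0.0244  0.0542] [-0.0245  0.0883]
```

The measured sieve frame fits well: rails at ±53 mm, floor end at −115, and the scraper parallel to the lane. The scraper sits about 3 mm off centre toward the robot. I'll correct that and descend.

```bash
cat >> h.py <<'E'
th=np.radians(3.3); SC=np.array([.6177,.1764]); SX=np.array([np.cos(th),np.sin(th)]); SY=np.array([-np.sin(th),np.cos(th)])
def S(p): p=np.asarray(p); return np.array([(p[:2]-SC)@SX,(p[:2]-SC)@SY]).round(4)
def sv(x,y,z): 
    p=SC+x*SX+y*SY; return rel([p[0],p[1],z],np.radians(93.3))
E
python3 - <<'E'
from h import *
print(sv(.002,.072,.17),tool()[:3,3])
E
```

```text
[array([-0.28,  0.09,  7.  ]), array([-0.001, -0.001,  0.   ])] [0.61283227 0.24734725 0.23998073]
```

play_rows --commands '[{"dx": -0.3,"dy": 0.1,"dz": 2,"rx": 0,"ry": 0,"rz": 0,"claw": 1},{"dx": -0.3,"dy": 0.1,"dz": 4,"rx": 0,"ry": 0,"rz": 0,"claw": 1},{"dx": -0.3,"dy": 0.1,"dz": 6,"rx": 0,"ry": 0,"rz": 0,"claw": 1},{"dx": -0.3,"dy": 0.1,"dz": 7,"rx": 0,"ry": 0,"rz": 0,"claw": 1},{"dx": -0.3,"dy": 0.1,"dz": 7,"rx": 0,"ry": 0,"rz": 0,"claw": 1}]'

```text
time: 26.7
tool_pos: [0.6145, 0.2476, 0.1686]
tool_rot: [-0.002, -0.028, 1.0, -0.001]
contact_force: [-0.6, -0.6, -2.7]
gripper_width: 0.247
```

Run:
```python
from h import *
snap('wrist','w28')
print(sv(.002,.072,.137),tool()[:3,3],S(tool()[:3,3]))
_,im=snap('side','d28'); crop(im,210,90,350,220,5,'pics/d28c.png')
_,im=snap('scene','s28'); crop(im,200,200,350,345,5,'pics/s28c.png')
```

```text
[array([-0.02,  0.05,  3.32]), array([-0.001, -0.001, -0.001])] [0.61540192 0.24792611 0.17016104] [0.0018 0.0715]
```

View pics/w28.png

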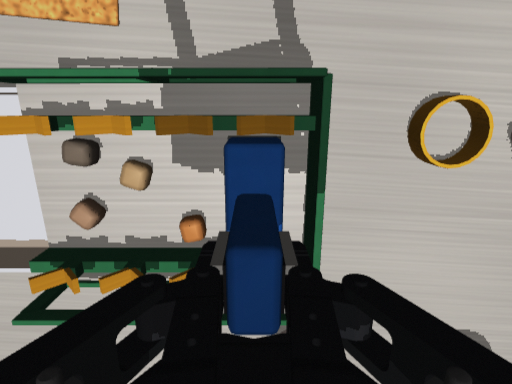

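View pics/s28c.png

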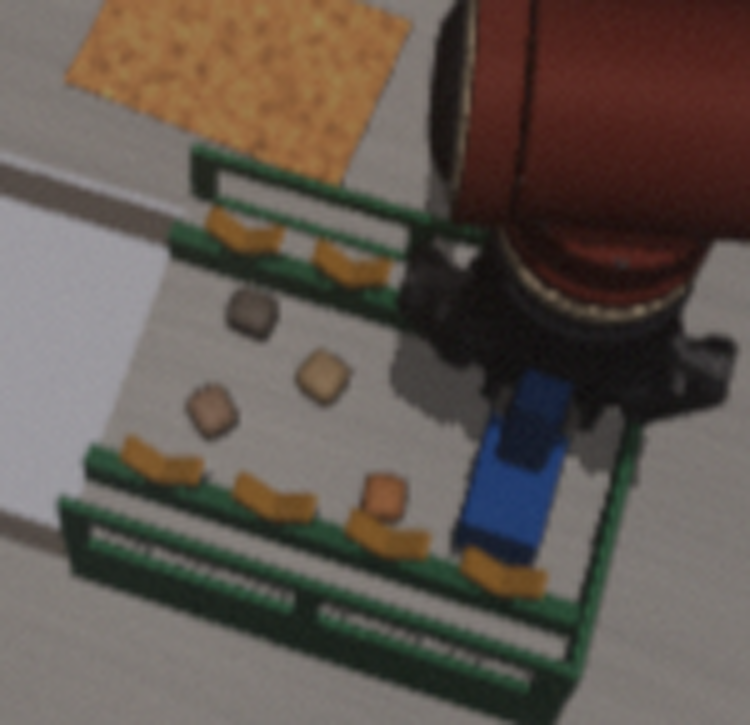

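play_rows --commands '[{"dx": 0,"dy": 0,"dz": 0.8,"rx": 0,"ry": 0,"rz": 0,"claw": 1},{"dx": 0,"dy": 0,"dz": 1.6,"rx": 0,"ry": 0,"rz": 0,"claw": 1},{"dx": 0,"dy": 0,"dz": 2.4,"rx": 0,"ry": 0,"rz": 0,"claw": 1},{"dx": 0,"dy": 0,"dz": 3,"rx": 0,"ry": 0,"rz": 0,"claw": 1},{"dx": 0,"dy": 0,"dz": 3.3,"rx": 0,"ry": 0,"rz": 0,"claw": 1}]'

```text
time: 27.35
tool_pos: [0.6159, 0.2483, 0.1372]
tool_rot: [-0.0, -0.029, 1.0, -0.0]
contact_force: [0.4, 0.3, -2.4]
gripper_width: 0.253
```

Run:
```python
from h import *
snap('wrist','w29')
print(sv(.002,.072,.1355),tool()[:3,3],S(tool()[:3,3]),monitor.state()['contact_force'])
_,im=snap('side','d29'); crop(im,210,90,350,220,5,'pics/d29c.png')
```

```text
[array([0.03, 0.02, 0.16]), array([-0., -0., -0.])] [0.61586556 0.248252   0.13709869] [0.0023 0.0718] [-0.99475559  0.20038828 -2.47587217]
```

View pics/w29.png

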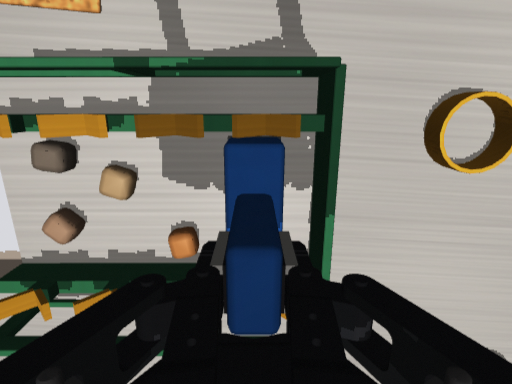

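View pics/d29c.png

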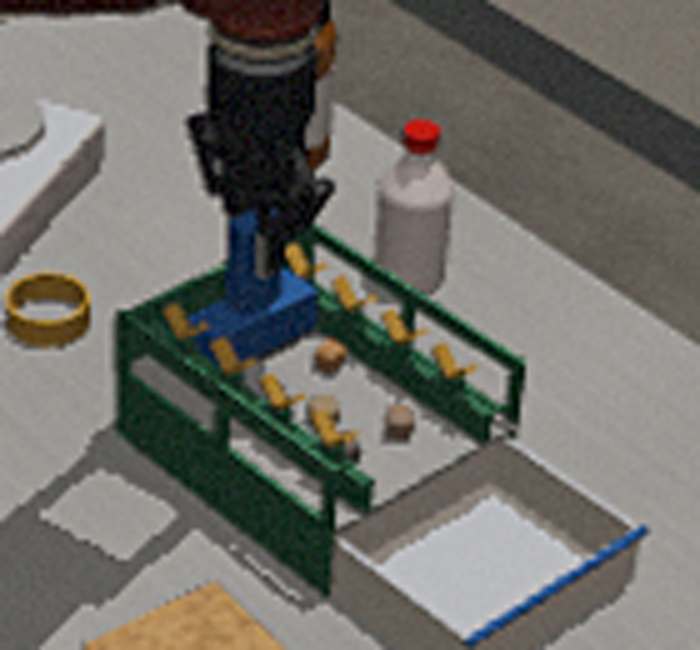

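The blade is in the lane with no contact. Lowering to about 1 mm above the floor and starting the sweep.

play_rows --commands '[{"dx": 0,"dy": 0,"dz": 0.15,"rx": 0,"ry": 0,"rz": 0,"claw": 1},{"dx": 0,"dy": -0.8,"dz": 0.15,"rx": 0,"ry": 0,"rz": 0,"claw": 1},{"dx": 0,"dy": -1.8,"dz": 0.15,"rx": 0,"ry": 0,"rz": 0,"claw": 1},{"dx": 0,"dy": -2.8,"dz": 0.15,"rx": 0,"ry": 0,"rz": 0,"claw": 1},{"dx": 0,"dy": -3.6,"dz": 0.15,"rx": 0,"ry": 0,"rz": 0,"claw": 1}]'

```text
time: 27.95
tool_pos: [0.6184, 0.2111, 0.1365]
tool_rot: [0.0, -0.028, 1.0, -0.0]
contact_force: [-0.4, 0.9, -1.8]
gripper_width: 0.248
```

Run:
```python
from h import *
snap('wrist','w30')
print(sv(.002,-.112,.1355),S(tool()[:3,3]),tool()[2,3],monitor.state()['contact_force'])
```

```text
[array([  0.05, -14.55,   0.12]), array([-0.001,  0.001, -0.002])] [0.0027 0.0335] 0.1364622347512477 [ 0.30939494 -0.83407516 -2.3315608 ]
```

View pics/w30.png

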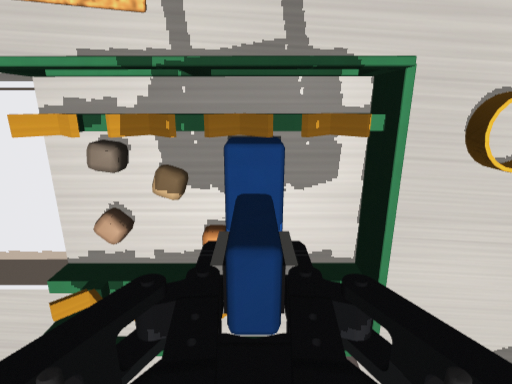

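play_rows --commands '[{"dx": 0.05,"dy": -1,"dz": 0.1,"rx": 0,"ry": 0,"rz": 0,"claw": 1},{"dx": 0.05,"dy": -2,"dz": 0.1,"rx": 0,"ry": 0,"rz": 0,"claw": 1},{"dx": 0.05,"dy": -3,"dz": 0.1,"rx": 0,"ry": 0,"rz": 0,"claw": 1},{"dx": 0.05,"dy": -4,"dz": 0.1,"rx": 0,"ry": 0,"rz": 0,"claw": 1},{"dx": 0.05,"dy": -5,"dz": 0.1,"rx": 0,"ry": 0,"rz": 0,"claw": 1}]'

```text
time: 28.5
tool_pos: [0.6208, 0.1592, 0.1355]
tool_rot: [0.0, -0.028, 1.0, -0.001]
contact_force: [0.2, 0.9, -2.6]
gripper_width: 0.252
```

Run:
```python
from h import *
snap('wrist','w31')
print(sv(.002,-.112,.1355),S(tool()[:3,3]),tool()[2,3],monitor.state()['contact_force'],monitor.state()['gripper_width'])
_,im=snap('side','d31'); crop(im,210,90,350,220,5,'pics/d31c.png')
```

```text
[array([-0.01, -9.32,  0.02]), array([-0.003,  0.   , -0.003])] [ 0.0022 -0.0188] 0.13546224008445354 [-0.55788807 -1.2730563  -2.29382971] 0.24930473895604913
```

View pics/w31.png

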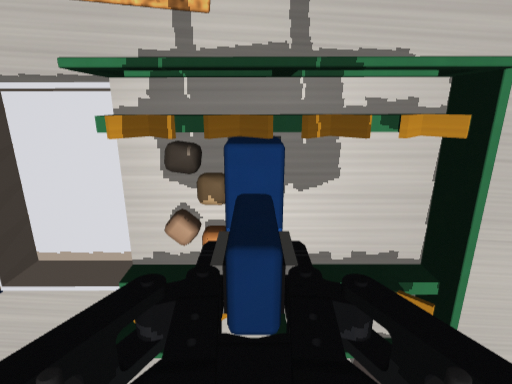

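View pics/d31c.png

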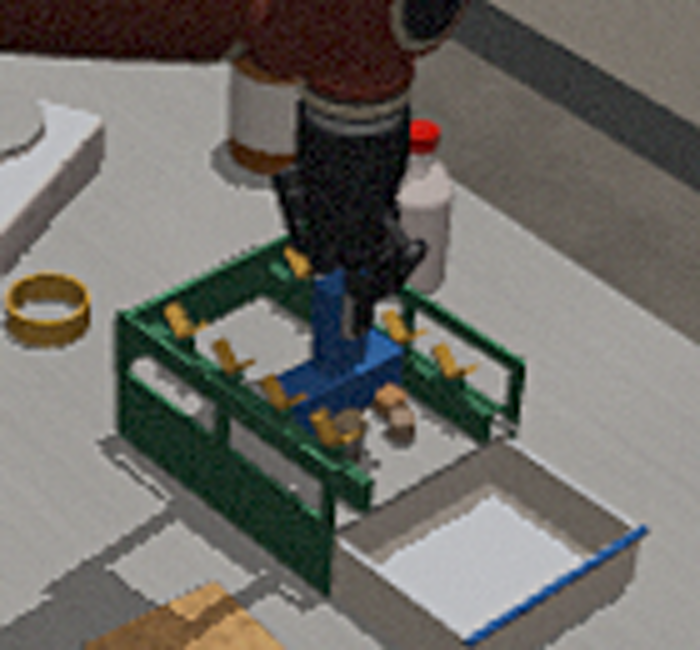

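The sweep is working: all four stones are ahead of the blade. Continuing.

play_rows --commands '[{"dx": 0,"dy": -0.9,"dz": 0,"rx": -0.002,"ry": 0,"rz": -0.003,"claw": 1},{"dx": 0,"dy": -1.8,"dz": 0,"rx": -0.002,"ry": 0,"rz": -0.003,"claw": 1},{"dx": 0,"dy": -2.7,"dz": 0,"rx": -0.002,"ry": 0,"rz": -0.003,"claw": 1},{"dx": 0,"dy": -3.6,"dz": 0,"rx": -0.002,"ry": 0,"rz": -0.003,"claw": 1},{"dx": 0,"dy": -4.5,"dz": 0,"rx": -0.002,"ry": 0,"rz": -0.003,"claw": 1}]'

```text
time: 29.1
tool_pos: [0.6234, 0.1129, 0.1356]
tool_rot: [0.0, -0.029, 1.0, 0.0]
contact_force: [-0.1, 0.3, -2.7]
gripper_width: 0.249
```

Run:
```python
from h import *
snap('wrist','w32')
print(sv(.002,-.112,.1355),S(tool()[:3,3]),tool()[2,3],monitor.state()['contact_force'],monitor.state()['gripper_width'])
```

```text
[array([ 0.  , -4.69,  0.02]), array([-0.001,  0.   , -0.001])] [ 0.0021 -0.0651] 0.13559747870286243 [ 0.65449933 -1.05953487 -2.10250683] 0.24496580022339606
```

View pics/w32.png

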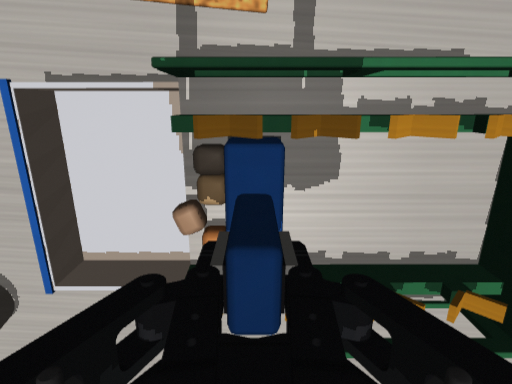

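play_rows --commands '[{"dx": 0,"dy": -1,"dz": 0,"rx": 0,"ry": 0,"rz": 0,"claw": 1},{"dx": 0,"dy": -2,"dz": 0,"rx": 0,"ry": 0,"rz": 0,"claw": 1},{"dx": 0,"dy": -3,"dz": 0,"rx": 0,"ry": 0,"rz": 0,"claw": 1},{"dx": 0,"dy": -4,"dz": 0,"rx": 0,"ry": 0,"rz": 0,"claw": 1},{"dx": 0,"dy": -5,"dz": 0,"rx": 0,"ry": 0,"rz": 0,"claw": 1}]'

```text
time: 29.65
tool_pos: [0.6264, 0.0606, 0.1356]
tool_rot: [0.0, -0.028, 1.0, -0.001]
contact_force: [0.2, 0.5, -2.2]
gripper_width: 0.252
```

Run:
```python
from h import *
snap('wrist','w33')
print(sv(.002,-.125,.1355),S(tool()[:3,3]),tool()[2,3],monitor.state()['contact_force'],monitor.state()['gripper_width'])
_,im=snap('side','d33'); crop(im,210,90,350,220,5,'pics/d33c.png')
```

```text
[array([ 0.01, -0.74,  0.02]), array([-0.003,  0.   , -0.003])] [ 0.0021 -0.1176] 0.135648311426016 [-0.56001993 -1.36769692 -2.90874725] 0.2497504155442832
```

View pics/w33.png

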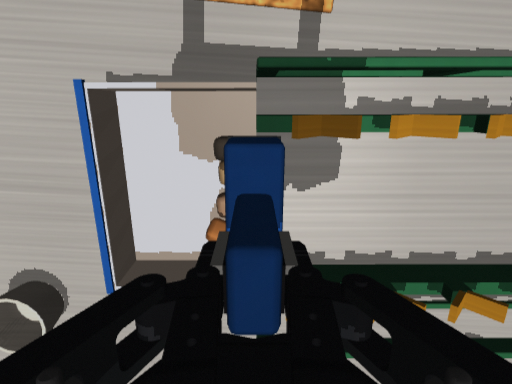

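View pics/d33c.png

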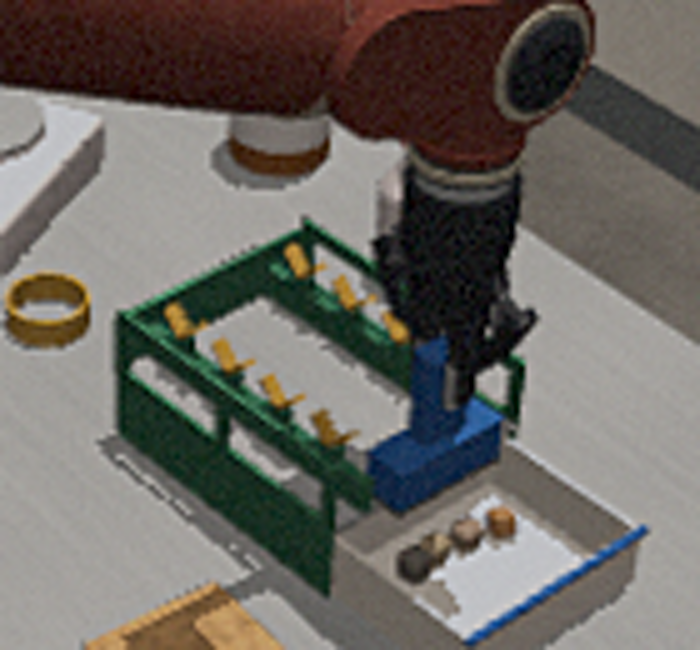

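All four stones are in the pan and the sieve floor is clean. Lifting the scraper and returning it to the mat.

play_rows --commands '[{"dx": 0,"dy": 0,"dz": -2,"rx": 0,"ry": 0,"rz": 0,"claw": 1},{"dx": 0,"dy": 0,"dz": -5,"rx": 0,"ry": 0,"rz": 0,"claw": 1},{"dx": 0,"dy": 0,"dz": -9,"rx": 0,"ry": 0,"rz": 0,"claw": 1},{"dx": 0,"dy": 0,"dz": -12,"rx": 0,"ry": 0,"rz": 0,"claw": 1},{"dx": 0,"dy": 0,"dz": -12,"rx": 0,"ry": 0,"rz": 0,"claw": 1}]'

```text
time: 30.25
tool_pos: [0.6293, 0.0605, 0.2627]
tool_rot: [0.006, -0.028, 1.0, -0.001]
contact_force: [0.6, -0.2, -2.1]
gripper_width: 0.252
```

Run:
```python
from h import *
snap('wrist','w34')
print(rel([.4245,.030,.2],np.radians(88.3)),tool()[:3,3],monitor.state()['gripper_width'])
```

```text
[array([20.52, -1.91,  5.77]), array([-0.002,  0.007,  0.085])] [0.62791662 0.06047865 0.25902281] 0.2471315065839909
```

View pics/w34.png

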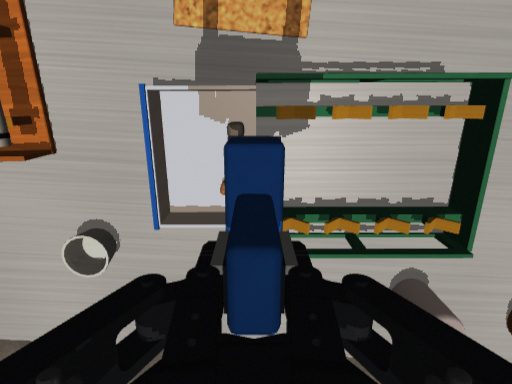

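play_rows --commands '[{"dx": 4.3,"dy": -0.4,"dz": 0,"rx": 0,"ry": 0.007,"rz": 0.02,"claw": 1},{"dx": 8.6,"dy": -0.8,"dz": 0,"rx": 0,"ry": 0.007,"rz": 0.04,"claw": 1},{"dx": 12.9,"dy": -1.2,"dz": 1,"rx": 0,"ry": 0.007,"rz": 0.06,"claw": 1},{"dx": 17.2,"dy": -1.6,"dz": 2,"rx": 0,"ry": 0.007,"rz": 0.085,"claw": 1},{"dx": 20.5,"dy": -1.9,"dz": 4,"rx": 0,"ry": 0.007,"rz": 0.085,"claw": 1}]'

```text
time: 30.8
tool_pos: [0.4222, 0.0302, 0.2157]
tool_rot: [-0.001, 0.015, 1.0, -0.001]
contact_force: [-0.2, 0.2, -1.0]
gripper_width: 0.248
```

play_rows --commands '[{"dx": 0,"dy": 0,"dz": 2,"rx": 0,"ry": 0,"rz": 0,"claw": 1},{"dx": 0,"dy": 0,"dz": 4,"rx": 0,"ry": 0,"rz": 0,"claw": 1},{"dx": 0,"dy": 0,"dz": 6,"rx": 0,"ry": 0,"rz": 0,"claw": 1},{"dx": 0,"dy": 0,"dz": 7,"rx": 0,"ry": 0,"rz": 0,"claw": 1},{"dx": 0,"dy": 0,"dz": 7,"rx": 0,"ry": 0,"rz": 0,"claw": 1}]'

```text
time: 31.3
tool_pos: [0.4199, 0.0304, 0.1424]
tool_rot: [-0.004, 0.015, 1.0, -0.001]
contact_force: [-0.4, 0.3, -2.1]
gripper_width: 0.253
```

Run:
```python
from h import *
snap('wrist','w35')
print(rel([.4245,.030,.085],np.radians(88.3)),tool()[:3,3],monitor.state()['gripper_width'])
```

```text
[array([-0.37, -0.01,  5.92]), array([-0.001, -0.005, -0.   ])] [0.42111909 0.03024565 0.1442262 ] 0.25036015123998756
```

View pics/w35.png

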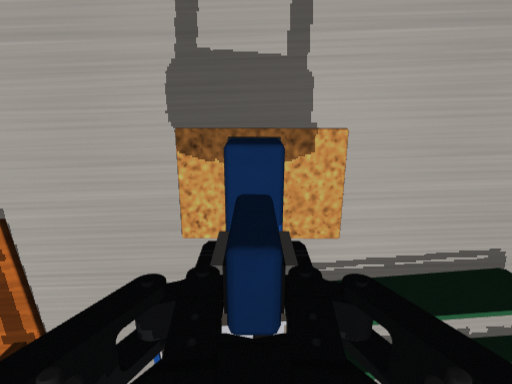

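The scraper is over the mat. Lowering to about 0.085, then gently to contact at about 0.0766.

play_rows --commands '[{"dx": -0.4,"dy": 0,"dz": 2,"rx": 0,"ry": -0.005,"rz": 0,"claw": 1},{"dx": -0.4,"dy": 0,"dz": 4,"rx": 0,"ry": -0.005,"rz": 0,"claw": 1},{"dx": -0.4,"dy": 0,"dz": 5.2,"rx": 0,"ry": -0.005,"rz": 0,"claw": 1},{"dx": -0.4,"dy": 0,"dz": 5.9,"rx": 0,"ry": -0.005,"rz": 0,"claw": 1},{"dx": -0.4,"dy": 0,"dz": 5.9,"rx": 0,"ry": -0.005,"rz": 0,"claw": 1}]'

```text
time: 31.85
tool_pos: [0.4245, 0.0301, 0.0847]
tool_rot: [-0.001, 0.015, 1.0, -0.001]
contact_force: [0.5, 0.3, -2.0]
gripper_width: 0.252
```

Run:
```python
from h import *
s=monitor.state(); print(rel([.4245,.030,.0766],np.radians(88.3)),tool()[:3,3],s['contact_force'])
```

```text
[array([-0.  , -0.01,  0.81]), array([-0.001, -0.001, -0.   ])] [0.42450076 0.03008079 0.08474121] [ 0.48148835  0.33909514 -2.04693009]
```

play_rows --commands '[{"dx": 0,"dy": 0,"dz": 0.3,"rx": 0,"ry": 0,"rz": 0,"claw": 1},{"dx": 0,"dy": 0,"dz": 0.6,"rx": 0,"ry": 0,"rz": 0,"claw": 1},{"dx": 0,"dy": 0,"dz": 0.8,"rx": 0,"ry": 0,"rz": 0,"claw": 1},{"dx": 0,"dy": 0,"dz": 0.8,"rx": 0,"ry": 0,"rz": 0,"claw": 1}]'

```text
time: 32.25
tool_pos: [0.4245, 0.0301, 0.0768]
tool_rot: [-0.001, 0.015, 1.0, -0.001]
contact_force: [0.5, 0.4, -2.6]
gripper_width: 0.251
```

play_rows --commands '[{"dx": 0,"dy": 0,"dz": 0.1,"rx": 0,"ry": 0,"rz": 0,"claw": 1},{"dx": 0,"dy": 0,"dz": 0.2,"rx": 0,"ry": 0,"rz": 0,"claw": 1},{"dx": 0,"dy": 0,"dz": 0.2,"rx": 0,"ry": 0,"rz": 0,"claw": 1}]'

```text
time: 32.55
tool_pos: [0.4248, 0.03, 0.0767]
tool_rot: [-0.001, 0.015, 1.0, -0.001]
contact_force: [-7.5, 0.4, 9.3]
gripper_width: 0.254
```

Standing on the mat (9 N contact). Releasing.

play_rows --commands '[{"dx": 0,"dy": 0,"dz": 0,"rx": 0,"ry": 0,"rz": 0,"claw": 0.6},{"dx": 0,"dy": 0,"dz": 0,"rx": 0,"ry": 0,"rz": 0,"claw": 0.4},{"dx": 0,"dy": 0,"dz": 0,"rx": 0,"ry": 0,"rz": 0,"claw": 0.3},{"dx": 0,"dy": 0,"dz": 0,"rx": 0,"ry": 0,"rz": 0,"claw": 0.3},{"dx": 0,"dy": 0,"dz": -2,"rx": 0,"ry": 0,"rz": 0,"claw": 0.3}]'

```text
time: 33.05
tool_pos: [0.4225, 0.0303, 0.094]
tool_rot: [-0.004, 0.015, 1.0, -0.0]
contact_force: [-0.0, 0.0, -0.1]
gripper_width: 0.703
```

play_rows --commands '[{"dx": 0,"dy": 0,"dz": -4,"rx": 0,"ry": 0,"rz": 0,"claw": 0.3},{"dx": 0,"dy": 0,"dz": -8,"rx": 0,"ry": 0,"rz": 0,"claw": 0.3},{"dx": -2,"dy": 0,"dz": -13,"rx": 0,"ry": 0,"rz": 0,"claw": 0.3},{"dx": -6,"dy": 0,"dz": -18,"rx": 0,"ry": 0,"rz": 0,"claw": 0.3},{"dx": -8,"dy": 0,"dz": -22,"rx": 0,"ry": 0,"rz": 0,"claw": 0.3}]'

```text
time: 33.55
tool_pos: [0.4988, 0.0282, 0.304]
tool_rot: [-0.004, 0.015, 1.0, -0.0]
contact_force: [-0.5, 0.1, 0.5]
gripper_width: 0.701
```

Run:
```python
from h import *
snap('wrist','w36')
_,im=snap('scene','s36'); crop(im,50,120,350,345,2.6,'pics/s36c.png')
_,im=snap('side','d36'); crop(im,200,110,430,320,2.8,'pics/d36c.png')
print(tool()[:3,3],monitor.state()['time'])
```

```text
[0.50052043 0.0279865  0.30651846] 33.7
```

View pics/w36.png

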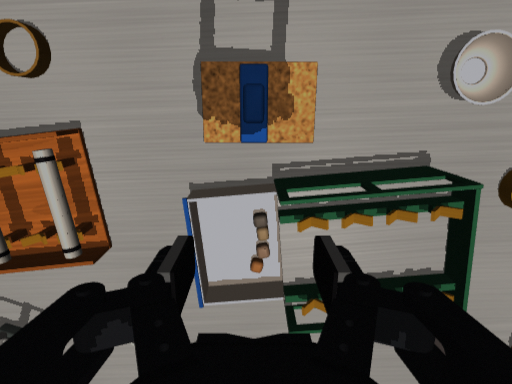

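View pics/s36c.png

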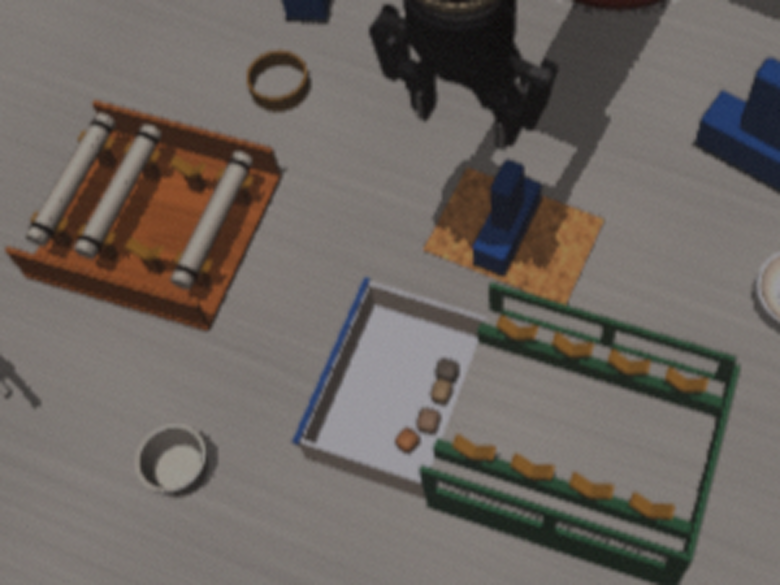

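View pics/d36c.png

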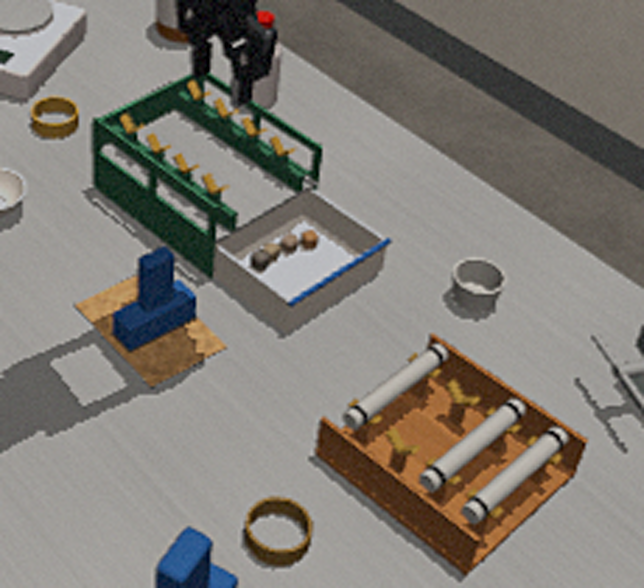

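Everything is in place: three bars in their grooves, four stones in the pan, the scraper upright on the mat, and the rings and dish where they were. Handing in.

Run:
```python
from h import *
print(ticket.job_done())
```

```text
the job is handed in; nothing more can be done
None
```

The job is done and handed in at about 34 s of robot time. The hand-in reports no verdict, so the checks below are my own.

- **Bars:** There were three bars, and I moved them to rack grooves −78, −26 and +78. After the last one was placed, a wrist picture put their centres within about 3 mm of the groove middles and parallel to the grooves. I felt contact when seating each one. The last scene and side pictures still show all three seated.
- **Stones:** I took the smallest of the three blue scrapers, the 98 × 36 mm one on the mat, and swept all four stones into the pan in one pass. All views show four stones in the pan and an empty sieve floor. The gripper never came near a stone.
- **Scraper:** It stands upright near the middle of the cork mat. I felt contact before letting go.
- **Bystanders:** The rings and dish look unmoved in the last pictures, but I did not measure them. The gripper is clear of everything.

Two things disagreed on the way, and neither changed the result:

- **Seat heights:** I got the first two bars' seat heights wrong by a sign error. I corrected this by lowering each bar until it touched.
- **Scraper offset:** Two estimates of where the scraper sat in the grip differed by about 2 mm. I used a value in between, and the blade went down the lane without touching the rails.

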